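Load the slide stainer and start the run

ROBOT

A 6-joint arm with a two-finger parallel gripper is mounted at the origin on the work surface. World frame = base frame: x ahead of the robot, y to its left, z up, the work surface at z = 0. Lengths are in m, angles in rad, forces in N, time in s.
With the tool pointing down it reaches from about 0.35 to 0.975 m from the base axis. Payload 4.9 kg.
Tool frame: the origin (TCP) lies midway between the tips of the shut fingers; the grasp point (between the pads) lies 19 mm behind it (manip.pinch_z is the distance from the TCP to the grasp point, in m); z points along the fingers, y is the direction in which the jaws open and shut (so a half turn about z gives the same grasp; the last joint's range is limited). The gripper opens to 85 mm and grips with 20 to 120 N. Pads are 22 mm wide; open, the fingers measure 114 mm over their backs; the gripper's body (76 mm by 85 mm) begins 54 mm behind the grasp point. The pads swing forward as they close: fully open they stand 13 mm farther back than shut.
Start: joints at [-1.416, 0.053, 1.613, -0, 1.476, -0.119], TCP at [0.169, -0.602, 0.231] pointing down, gripper open.
Joint ranges: [-3.01, 3.01], [-1.01, 2.22], [0.06, 2.58], [-1.02, 4.17], [0.09, 2.62], [-3.14, 3.14]. Speed limits (rad/s): [2.57, 2.57, 3.14, 3.14, 3.14, 3.14].

INTERFACE

Orientations are given as a unit quaternion [w, x, y, z].
In Python, from plant import manip gives the robot as it stands.
- The arm moves only by the tool drive_tool, never from a script. Its argument "commands" is text: rows parted by semicolons, each of 5 numbers parted by spaces: the finger opening in mm, from 0 to 85.4, then the shift along the tool's x, y, z in units of 30 mm (1.0 is 30 mm), then the turn about the tool's z in degrees. A call has exactly 8 rows; each row shifts and turns the commanded pose from where the row before left it, along the tool's axes as they then stand; what a row does not reach is not made up. A row lasts 1/8 s, in which the tool goes at most 62.5 mm and 10.7 degrees, less where a joint would pass 70% of its speed; a pose out of reach is approached as far as the arm can. A call is refused whole if a number of a shift passes 1 or a number of a turn 10.7, either way. A call with a gripper value outside its range is refused whole. The fingers move at their own pace and stop on an object; the grip force is fixed at half the most. Time passes only in rows, so rows that do not move let the fingers close, or fill a call up. It gives the time, the measured TCP pose, the force and the opening at its end, in the units of the state.
- manip.state(): the state, without advancing time (a new reading comes with each control period).
- manip.grab_frame(name): name is "scene" or "top" or "wrist"; returns the picture (480x640x3 uint8, red, green, blue); there is no depth.
- manip.camera_params(name): a dict with "fx", "fy", "cx", "cy" (pixels), "distortion" ([k1, k2, p1, p2, k3] as OpenCV has them; the pictures are not rectified), "xyz" and "orientation" of the camera in the world. Camera axes: x right, y down, z forward; pixel columns grow to the right and rows downward; lengths in m; the calibration is good to about 2 mm. A picture is of the moment at which its call begins: read the wrist's pose just before it. camera_params takes no time and is no camera call; for the wrist camera it gives the pose at the moment of the call.
- manip.job_done(): hands the job in, once; it reports no verdict.
The state is a dict: "time": time; "joint_pos": joint angles; "joint_vel": joint speeds; "joint_efforts": joint torques, N m; "tool_pos": TCP position; "tool_rot": TCP orientation; "contact_force": force on the tool from outside, world axes, zero at the start; "ft_torque": the same for the moment, N m; "gripper_width": opening from 0.0 (shut) to 1.0 (fully open).
Only numpy, scipy, OpenCV 4.12 (cv2) and the standard library are available. Lean on these libraries where they do the work, as an engineer would, in place of code of your own. Each camera call takes 0.05 s, during which the arm holds its last target. There are 200 camera calls.

TASK

Get the stainer going for the morning's blood films: stand every stain cartridge that is on the bench upright and fully down in a pocket of the stainer, and hang the slide rack by its handle on the dipping arm's hook so that it hangs freely and level. When everything is in place, press the start button fully down and let it come back; leave the other things on the bench alone.

Things in the scene. Friction and masses are not known exactly. Their poses are not given: they have to be found in the camera images.
- cart0: sealed stain cartridge standing on the bench: closed upright box, cream with a black top, 96 mm (own x) by 44 mm (own y) by 92 mm tall (own z), about 0.3 kg, weight low down. Origin: centre of its underside. All cartridges are alike; four or all five are there in a run
- cart1: sealed stain cartridge standing on the bench: closed upright box, cream with a black top, 96 mm (own x) by 44 mm (own y) by 92 mm tall (own z), about 0.3 kg, weight low down. Origin: centre of its underside. All cartridges are alike; four or all five are there in a run
- cart2: sealed stain cartridge standing on the bench: closed upright box, cream with a black top, 96 mm (own x) by 44 mm (own y) by 92 mm tall (own z), about 0.3 kg, weight low down. Origin: centre of its underside. All cartridges are alike; four or all five are there in a run
- cart3: sealed stain cartridge standing on the bench: closed upright box, cream with a black top, 96 mm (own x) by 44 mm (own y) by 92 mm tall (own z), about 0.3 kg, weight low down. Origin: centre of its underside. All cartridges are alike; four or all five are there in a run
- cart4: sealed stain cartridge standing on the bench: closed upright box, cream with a black top, 96 mm (own x) by 44 mm (own y) by 92 mm tall (own z), about 0.3 kg, weight low down. Origin: centre of its underside. All cartridges are alike; four or all five are there in a run
- pocket0 (a point): floor centre of one of the stainer's five pockets (a row along y, 74 mm apart; any cartridge fits any pocket). Pocket 103 mm (x) by 51 mm (y), 48 mm deep, its mouth bevelled 4 mm wide and 7 mm deep; floor 30 mm above the bench. Axes are the stainer's. A seated cartridge stands 44 mm above the rim, 30 mm from its neighbour
- pocket1 (a point): floor centre of one of the stainer's five pockets (a row along y, 74 mm apart; any cartridge fits any pocket). Pocket 103 mm (x) by 51 mm (y), 48 mm deep, its mouth bevelled 4 mm wide and 7 mm deep; floor 30 mm above the bench. Axes are the stainer's. A seated cartridge stands 44 mm above the rim, 30 mm from its neighbour
- pocket2 (a point): floor centre of one of the stainer's five pockets (a row along y, 74 mm apart; any cartridge fits any pocket). Pocket 103 mm (x) by 51 mm (y), 48 mm deep, its mouth bevelled 4 mm wide and 7 mm deep; floor 30 mm above the bench. Axes are the stainer's. A seated cartridge stands 44 mm above the rim, 30 mm from its neighbour
- pocket3 (a point): floor centre of one of the stainer's five pockets (a row along y, 74 mm apart; any cartridge fits any pocket). Pocket 103 mm (x) by 51 mm (y), 48 mm deep, its mouth bevelled 4 mm wide and 7 mm deep; floor 30 mm above the bench. Axes are the stainer's. A seated cartridge stands 44 mm above the rim, 30 mm from its neighbour
- pocket4 (a point): floor centre of one of the stainer's five pockets (a row along y, 74 mm apart; any cartridge fits any pocket). Pocket 103 mm (x) by 51 mm (y), 48 mm deep, its mouth bevelled 4 mm wide and 7 mm deep; floor 30 mm above the bench. Axes are the stainer's. A seated cartridge stands 44 mm above the rim, 30 mm from its neighbour
- rack: slide rack: steel frame 34 mm (own x) by 84 mm (own y) by 70 mm tall holding ten glass slides, about 0.2 kg, standing on the bench, with a rigid bail handle above it. Origin: centre of its underside
- rack_bar (a point): middle of the rack's handle bar: a round 8 mm steel bar along the rack's own y, its centre line 125 mm above the underside and 55 mm above the frame's top; 84 mm between the centres of the two 8 mm uprights that carry its ends, all open between bar and frame
- stainer: slide stainer, fixed: low white machine, grey deck with five pockets; at the row's +y end a column bears the dipping hook. Origin: on the bench under the middle pocket; x away from the robot, y along the row. Deck rim 78 mm high; front control strip 50 mm high, 60 to 135 mm in front of the row's middle line; column 340 mm high, its face 100 mm behind that line, the black hook carriage's face 75 mm behind it
- hook_seat (a point): where the middle of the handle bar lies when hung, 280 mm above the bench. The hook is an 8 mm round steel J, its centre line 8 mm below this point: it comes out of the carriage 60 mm beyond (+x), runs towards the robot (-x) and turns up 17 mm before this point; its tip ends 31 mm before and 14 mm above it. Axes as the stainer's; the hung bar lies along y
- start_top (a point): middle of the top of the start button, a round black push button 28 mm across in a small grey housing on the stainer's front control strip; pressed straight down
- start (a joint): travel of the start button in m: 0 released, 0.006 fully down; springs back; full travel takes about 5 N
- tissue_box: bystander: carton of wipes, 110 by 110 by 90 mm tall, origin under its centre; leave it alone
- oil_bottle: bystander: amber bottle 44 mm across, 85 mm tall, origin under its centre; leave it alone
- pot: bystander: white plastic beaker 76 mm across, 95 mm tall, origin under its centre; leave it alone

How it is judged:
By the outcome, as a careful person would: the job done as asked, in the order asked, and still so for the second after the job is handed in, with the robot touching nothing.
Of cart0, cart1, cart2, cart3, cart4 only 4 to 5 are there at a start; the rules pass over those that are not, and their reading is None.
At some moment in a run one of cart0, cart1, cart2, cart3, cart4 may be knocked a few centimetres aside while the robot is not near it.
It also fails if it takes over 192 s, if anything falls off the work surface, if the arm or the gripper's body presses on something with over 40 N, if the wrist force passes 120 N, or if a joint passes its speed limit or range.

## Working session

There is one attempt and no reset: what is moved stays moved. The work goes in short steps, Python scripts to look and compute and a tool call to move; the robot and the scene stay as the last step left them, time stands still between calls to the robot, and variables do not carry over. Pictures are saved under pics/ and viewed, about 12 in all and at most 16, crops included, and the job is handed in when it is done.

Besides the shell and the picture viewer there is one more tool, called after "Request:" by a JSON object that holds its "op" and its "data". drive_tool: Moves the arm, as the interface text tells. Its arguments: {"type":"object","properties":{"commands":{"type":"string"}},"required":["commands"]}

```bash
ls; mkdir -p pics; python3 - <<'E'
from plant import manip
import cv2,numpy as np
print(manip.state(), manip.pinch_z)
for n in("scene","top","wrist"):
    print(n,manip.camera_params(n))
    cv2.imwrite(f"pics/{n}0.png",manip.grab_frame(n)[:,:,::-1])
E
```

```text
pics
{'time': 0.0, 'joint_pos': array([-1.41602052e+00,  5.33342056e-02,  1.61430411e+00, -2.86009860e-06,
        1.47604507e+00, -1.18990971e-01]), 'joint_vel': array([-0.00019183,  0.00059183,  0.00077854,  0.00282686,  0.00169716,
        0.00012217]), 'joint_efforts': array([ 6.18452559e-04, -3.93681693e+01, -3.70175707e+01, -5.59476621e-05,
        7.15182090e-03,  7.80122036e-06]), 'tool_pos': array([ 0.16888063, -0.60108648,  0.23007105]), 'tool_rot': array([-1.04517596e-03,  9.90645528e-01,  1.36456382e-01, -2.01264390e-05]), 'contact_force': array([-0.42859738, -0.21905238, -0.98596312]), 'ft_torque': array([-0.03105758, -0.01225441,  0.00779086]), 'gripper_width': 0.9993595618624419} 0.0187
scene {'fx': 539.2501360083667, 'fy': 539.2501360083667, 'cx': 313.0594752779713, 'cy': 238.96527711552167, 'distortion': array([0.04628504, 0.        , 0.        , 0.        , 0.        ]), 'xyz': array([ 1.28836726, -0.37780269,  1.27228233]), 'orientation': array([-0.27616883,  0.80755965,  0.48988074, -0.17774997])}
top {'fx': 615.3615977943928, 'fy': 615.3615977943928, 'cx': 319.00265884530063, 'cy': 248.3450921160526, 'distortion': array([0.00645056, 0.        , 0.        , 0.        , 0.        ]), 'xyz': array([1.88559581e-01, 1.78386881e-03, 1.87413968e+00]), 'orientation': array([-0.06860929,  0.70861237, -0.69945151,  0.06268062])}
wrist {'fx': 332.0806903433266, 'fy': 332.0806903433266, 'cx': 325.5614709307872, 'cy': 244.57754400496285, 'distortion': array([0.00570109, 0.        , 0.        , 0.        , 0.        ]), 'xyz': array([ 0.248511  , -0.57857763,  0.37330324]), 'orientation': array([ 0.13011303,  0.78591035, -0.5963307 , -0.09902136])}
```

View pics/scene0.png

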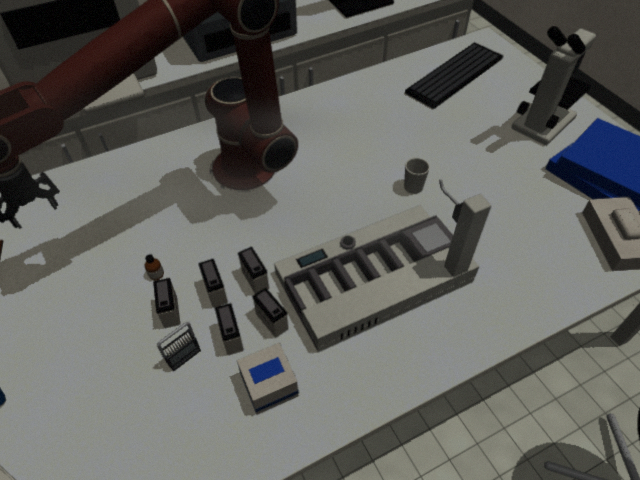

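View pics/top0.png

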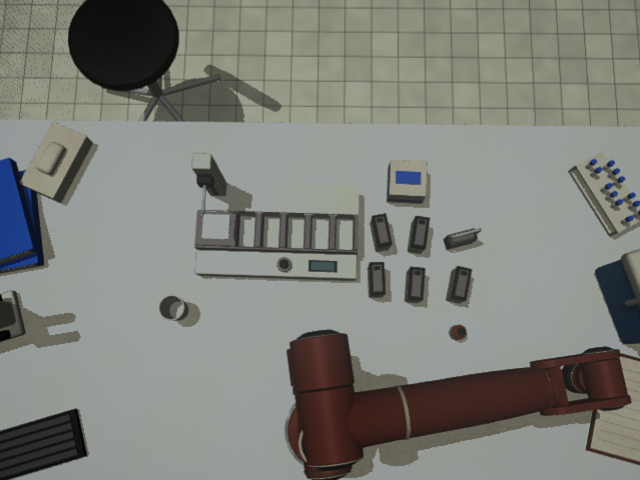

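The top view shows five cartridges at about (380,232), (419,235), (376,280), (415,285) and (460,284). The rack is at (462,238), the pockets run from u=246 to 345 at v≈231, and the button is at (284,265). I'll enlarge this area.

```bash
cat > h.py <<'E'
from plant import manip
import cv2,numpy as np
from scipy.spatial.transform import Rotation as R
def rot(q): return R.from_quat([q[1],q[2],q[3],q[0]]).as_matrix()
def K(p): return np.array([[p["fx"],0,p["cx"]],[0,p["fy"],p["cy"]],[0,0,1.]])
def p2w(p,uv,z):
    uv=np.array(uv,float).reshape(-1,1,2)
    n=cv2.undistortPoints(uv,K(p),p["distortion"])[:,0]
    d=np.c_[n,np.ones(len(n))]@rot(p["orientation"]).T
    return p["xyz"]+d*((z-p["xyz"][2])/d[:,2])[:,None]
def w2p(p,X):
    M=rot(p["orientation"]).T
    return cv2.projectPoints(np.array(X,float).reshape(-1,1,3),cv2.Rodrigues(M)[0],-M@p["xyz"],K(p),p["distortion"])[0][:,0]
def snap(n,f,crop=None,s=1):
    p=manip.camera_params(n); im=manip.grab_frame(n)[:,:,::-1]
    cv2.imwrite(f"pics/{f}_full.png",im)
    if crop: u0,v0,u1,v1=crop; im=im[v0:v1,u0:u1]
    cv2.imwrite(f"pics/{f}.png",cv2.resize(im,None,fx=s,fy=s,interpolation=cv2.INTER_CUBIC)); return p
def yaw(s=None):
    m=rot((s or manip.state())["tool_rot"]); return np.degrees(np.arctan2(m[1,0],m[0,0]))
def go(x,y,z,yw=None):
    "print turn (deg, tool z) and shift in tool axes after the turn, units of 30 mm"
    s=manip.state(); y0=yaw(s); yw=y0 if yw is None else yw
    a=np.radians(yw); d=np.array([x,y,z])-s["tool_pos"]
    tx=np.array([np.cos(a),np.sin(a),0]); ty=np.array([np.sin(a),-np.cos(a),0])
    print("t%.1f turn %.1f shift %.2f %.2f %.2f"%(s["time"],-(yw-y0),d@tx/.03,d@ty/.03,-d[2]/.03))
E
python3 - <<'E'
import cv2
from h import *
im=cv2.imread("pics/top0.png")[140:350,180:500]
im=cv2.convertScaleAbs(im,alpha=1.6,beta=10)
cv2.imwrite("pics/c1.png",cv2.resize(im,None,fx=2.5,fy=2.5,interpolation=cv2.INTER_CUBIC))
p=manip.camera_params("wrist");M=rot(manip.state()["tool_rot"])
print("cam axes in tool",(M.T@rot(p["orientation"])).round(2),"off",M.T@(p["xyz"]-manip.state()["tool_pos"]))
E
```

```text
cam axes in tool [[-0.   -0.95 -0.32]
 [ 1.   -0.    0.  ]
 [-0.   -0.32  0.95]] off [ 0.08277563 -0.0004842  -0.14309237]
```

View pics/c1.png

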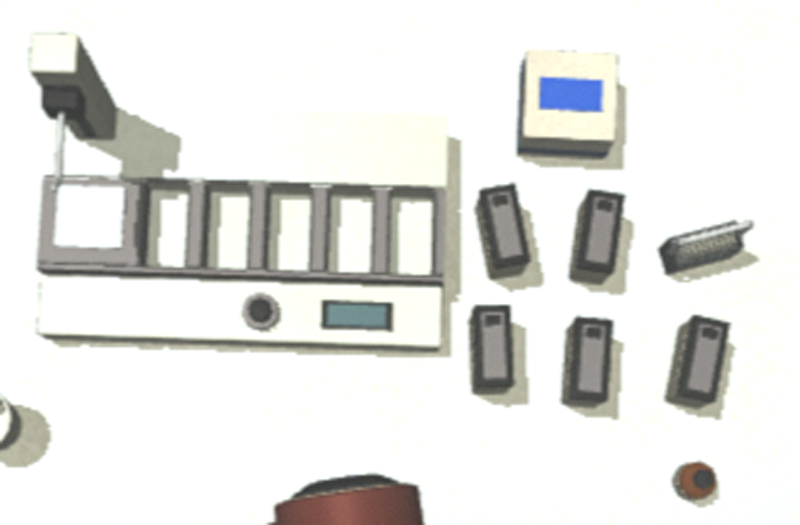

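Five cartridge tops show in the crop at about (503,225), (602,231), (493,346), (591,358) and (705,358), with the rack bar from (668,243) to (750,225). Next I'll work out coarse world positions and where to put the arm for a wrist-camera view.

```bash
python3 - <<'E'
from h import *
np.set_printoptions(precision=3,suppress=True)
p=manip.camera_params("top")
f=lambda uv,z:p2w(p,np.array(uv)/2.5+[180,140],z)
print("cart",f([(503,225),(602,231),(493,346),(591,358),(705,358)],.092))
print("rack bar",f([(668,243),(750,225)],.125))
print("pockets",f([(172,228),(411,231)],.078),"button",f([(261,310)],.06))
print("hook tip",f([(60,183)],.29),"deck corners",f([(46,178),(443,188),(440,275),(40,268)],.078))
print("bott,tissue",f([(700,478)],.085),f([(572,100)],.09))
go(.50,-.35,.45,0)
E
```

```text
cart [[ 0.581 -0.164  0.092]
 [ 0.575 -0.281  0.092]
 [ 0.437 -0.152  0.092]
 [ 0.424 -0.266  0.092]
 [ 0.426 -0.398  0.092]]
rack bar [[ 0.555 -0.352  0.125]
 [ 0.577 -0.448  0.125]]
pockets [[ 0.576  0.23   0.078]
 [ 0.576 -0.056  0.078]] button [[0.481 0.122 0.06 ]]
hook tip [[0.578 0.323 0.29 ]] deck corners [[ 0.636  0.384  0.078]
 [ 0.629 -0.094  0.078]
 [ 0.523 -0.091  0.078]
 [ 0.525  0.385  0.078]]
bott,tissue [[ 0.287 -0.39   0.085]] [[ 0.737 -0.248  0.09 ]]
t0.1 turn 15.7 shift 11.04 -8.37 -7.32
```

Request:
{"op": "drive_tool", "data": {"commands": "85 0.4 -0.8 -0.9 10; 85 0.8 -0.8 -0.9 5.7; 85 0.8 -0.9 -0.9 0; 85 0.8 -0.9 -0.9 0; 85 0.8 -0.9 -0.9 0; 85 0.8 -0.9 -0.9 0; 85 0.8 -0.9 -0.9 0; 85 0.8 -0.9 -0.9 0"}}

```text
time: 1.15
tool_pos: [0.3402, -0.386, 0.4478]
tool_rot: [-0.0, 1.0, -0.0, -0.0]
contact_force: [0.8, -0.9, -0.9]
gripper_width: 0.993
```

Request:
{"op": "drive_tool", "data": {"commands": "85 0.9 -0.8 0 0; 85 0.9 -0.8 0 0; 85 0.8 -0.8 0 0; 85 0.8 -0.8 0 0; 85 0.8 -0.8 0 0; 85 0.8 -0.8 0 0; 85 0 0 0 0; 85 0 0 0 0"}}

```text
time: 2.15
tool_pos: [0.4893, -0.2434, 0.447]
tool_rot: [0.0, 1.0, -0.0, -0.0]
contact_force: [0.4, -0.1, -0.4]
gripper_width: 0.994
```

```bash
python3 - <<'E'
from h import *
import pickle
p=snap("wrist","w1",None,1.25)
pickle.dump(p,open("w1.pkl","wb"))
im=cv2.imread("pics/w1.png");cv2.imwrite("pics/w1.png",cv2.convertScaleAbs(im,alpha=1.5,beta=5))
go(.5,-.2,.45,0); print(manip.state()["tool_pos"],yaw(),p["xyz"])
E
```

```text
t2.2 turn -0.1 shift 0.36 -1.46 -0.10
[ 0.4891639  -0.24367796  0.44713498] -0.058909937928591914 [ 0.57210322 -0.24308286  0.59005686]
```

View pics/w1.png

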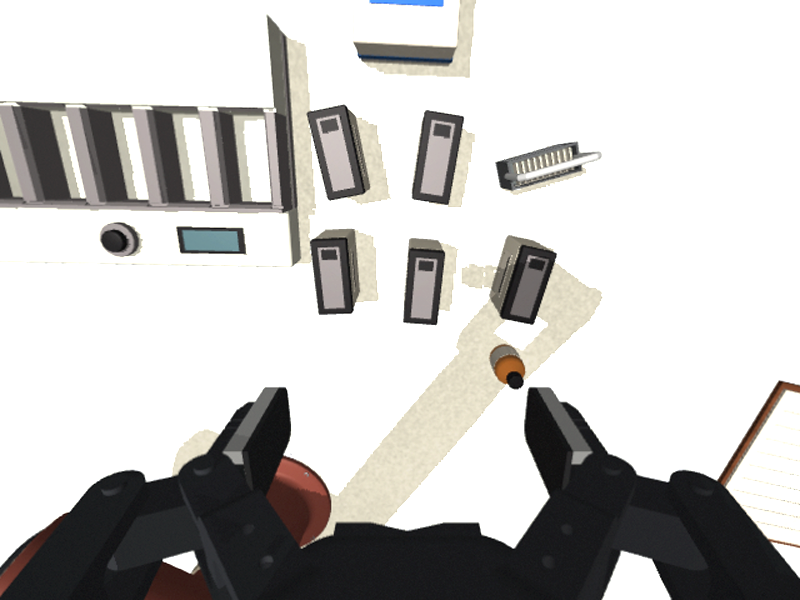

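The wrist view shows all five cartridge caps, the rack at (548,165) and the button at (117,238). I'll enlarge it to read the corners.

```bash
python3 - <<'E'
import cv2
im=cv2.imread("pics/w1_full.png")[80:265,240:485]
im=cv2.convertScaleAbs(im,alpha=1.5,beta=15)
cv2.imwrite("pics/c2.png",cv2.resize(im,None,fx=3.2,fy=3.2,interpolation=cv2.INTER_CUBIC))
E
```

```text
(no output)
```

View pics/c2.png

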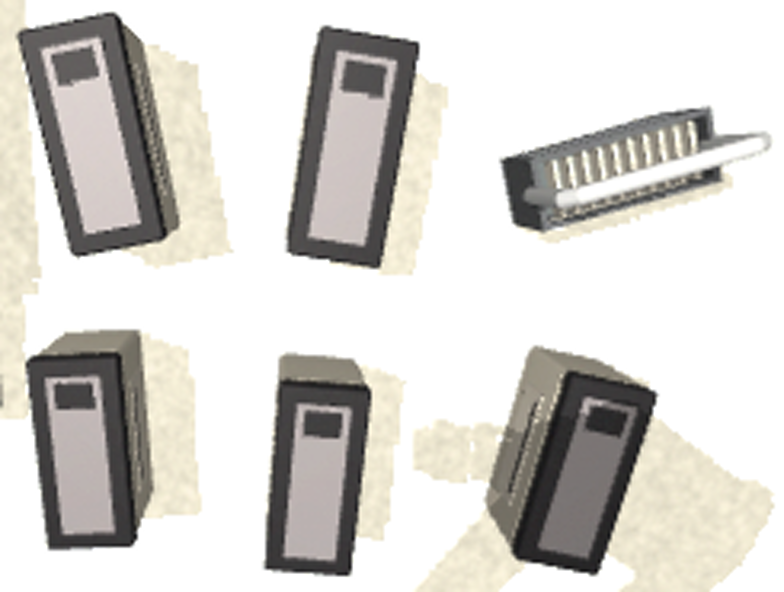

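Request:
{"op": "drive_tool", "data": {"commands": "85 0.8 -1 0 0; 85 0.8 -1 0 0; 85 0.4 -1 0 0; 85 0 -1 0 0; 85 0 -1 0 0; 85 0 -1 0 0; 85 0 -1 0 0; 85 0 -1 0 0"}}

```text
time: 3.2
tool_pos: [0.5494, -0.0034, 0.4474]
tool_rot: [0.0, 1.0, -0.001, 0.0]
contact_force: [0.4, -0.2, 0.5]
gripper_width: 0.996
```

Request:
{"op": "drive_tool", "data": {"commands": "85 0 -1 0 0; 85 0 -1 0 0; 85 0 -1 0 0; 85 0 -1 0 0; 85 0 0 0 0; 85 0 0 0 0; 85 0 0 0 0; 85 0 0 0 0"}}

```text
time: 4.2
tool_pos: [0.5498, 0.116, 0.4474]
tool_rot: [0.0, 1.0, -0.001, 0.0]
contact_force: [-0.7, 0.3, 0.6]
gripper_width: 0.996
```

```bash
python3 - <<'E'
from h import *
import pickle
p=snap("wrist","w2",None,1.25)
pickle.dump(p,open("w2.pkl","wb"))
im=cv2.imread("pics/w2.png");cv2.imwrite("pics/w2.png",cv2.convertScaleAbs(im,alpha=1.2,beta=0))
print(manip.state()["tool_pos"],yaw(),p["xyz"])
E
```

```text
[0.54978599 0.11613649 0.44735226] -0.07694759688271671 [0.63244483 0.11619457 0.59046602]
```

View pics/w2.png

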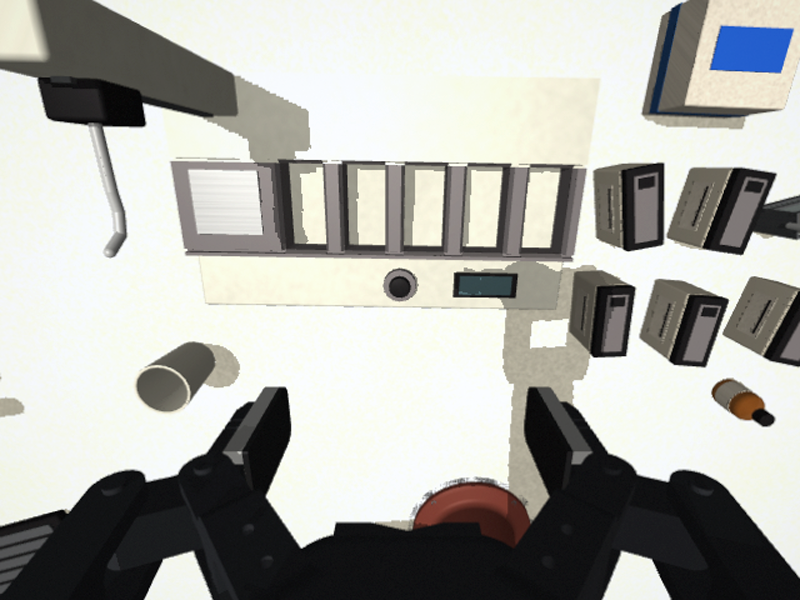

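The second view shows the five pockets (u=308 to 545, v≈207), the button at (400,285), and the hook from (95,125) to (110,252). I'll solve the cartridge poses and enlarge the pockets.

```bash
cat > fit.py <<'E'
from h import *
from scipy.optimize import least_squares
def rect(p,uv,z,L=.096,W=.044):
    "uv: 4 corners: +x+y, +x-y, -x-y, -x+y (far-left, far-right, near-right, near-left)"
    P=p2w(p,uv,z)[:,:2]; Q=np.array([[L,W],[L,-W],[-L,-W],[-L,W]])/2
    def f(q):
        c,s=np.cos(q[2]),np.sin(q[2]); return (Q@np.array([[c,s],[-s,c]])+q[:2]-P).ravel()
    r=least_squares(f,[*P.mean(0),0]); return r.x[0],r.x[1],np.degrees(r.x[2]),np.sqrt((r.fun**2).mean())*1e3
E
python3 - <<'E'
from fit import *
import pickle
np.set_printoptions(precision=4,suppress=True)
p=pickle.load(open("w1.pkl","rb"))
t=lambda uv:np.array(uv)/3.2+[240,80]
for n,c in dict(A=[(20,33),(117,13),(163,240),(72,255)],B=[(319,28),(419,42),(378,268),(287,250)],C=[(28,358),(121,353),(135,545),(48,549)],D=[(282,382),(370,384),(350,575),(266,570)],E=[(571,372),(656,393),(597,574),(516,557)]).items():
    print(n,"%.4f %.4f yaw %.1f rms %.1fmm"%rect(p,t(c),.092))
b=p2w(p,t([(530,195),(767,143)]),.125); print("bar",b,b.mean(0))
q=pickle.load(open("w2.pkl","rb")); g=lambda uv:np.array(uv)/1.25
print("button",p2w(q,g([(400,286)]),.06),"hook tip",p2w(q,g([(110,252)]),.294), "root",p2w(q,g([(96,125)]),.272))
im=cv2.imread("pics/w2_full.png")[115:250,130:480]
cv2.imwrite("pics/c3.png",cv2.resize(cv2.convertScaleAbs(im,alpha=1.1),None,fx=2.28,fy=2.28,interpolation=cv2.INTER_CUBIC))
E
```

```text
A 0.5824 -0.1645 yaw 9.9 rms 1.0mm
B 0.5774 -0.2775 yaw -8.7 rms 1.0mm
C 0.4393 -0.1514 yaw 1.7 rms 0.4mm
D 0.4257 -0.2645 yaw -4.2 rms 0.9mm
E 0.4274 -0.3948 yaw -11.9 rms 0.9mm
bar [[ 0.5595 -0.3507  0.125 ]
 [ 0.5796 -0.4465  0.125 ]] [ 0.5695 -0.3986  0.125 ]
button [[0.4795 0.1251 0.06  ]] hook tip [[0.573  0.3297 0.294 ]] root [[0.6588 0.3341 0.272 ]]
```

View pics/c3.png

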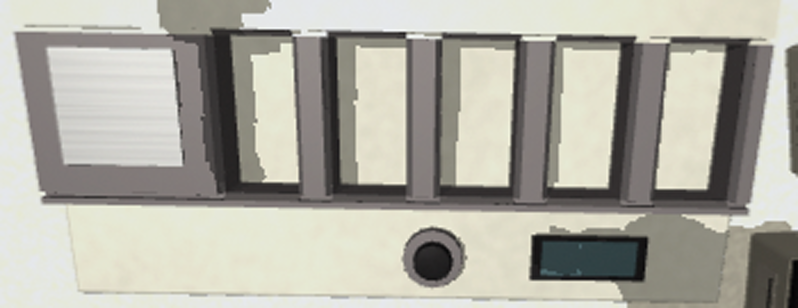

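```bash
cat > st.py <<'E'
from fit import *
import pickle
def S(q,X):
    X=np.atleast_2d(X).astype(float); c,s=np.cos(q[2]),np.sin(q[2]); o=X.copy()
    o[:,0]=q[0]+c*X[:,0]-s*X[:,1]; o[:,1]=q[1]+s*X[:,0]+c*X[:,1]; return o
E
python3 - <<'E'
from st import *
q=pickle.load(open("w2.pkl","rb"))
t=lambda uv:np.array(uv)/2.28+[130,115]-0.28*0
uv=t([(311,36),(423,38),(536.5,39),(650.5,41),(316,197),(423.5,200),(531,202),(638,204)])
P=p2w(q,uv,.078)
Y=np.array([.111,.037,-.037,-.111])
f=lambda v:(S(v,np.c_[np.r_[[v[3]]*4,[-v[3]]*4],np.r_[Y,Y],[.078]*8])-P)[:,:2].ravel()
r=least_squares(f,[.576,.087,0,.052]);print(r.x,np.degrees(r.x[2]),(r.fun.reshape(-1,2)*1e3).round(1).tolist())
st=r.x[:3]; np.save("st.npy",st)
for k in range(5): print(k,S(st,[0,.148-.074*k,0])[0].round(4))
b=p2w(q,np.array([(400,286)])/1.25,.06)[0]; h=p2w(q,np.array([(110,250)])/1.25,.292)[0]
d=st[:2]; c,s=np.cos(st[2]),np.sin(st[2]); M=np.array([[c,s],[-s,c]])
print("button in stainer",M@(b[:2]-d),"hooktip",M@(h[:2]-d), "root",M@(np.array([.6588,.3341])-d))
# overlay
im=cv2.imread("pics/w2_full.png")[100:250,30:480]; sc=1.75
im=cv2.resize(im,None,fx=sc,fy=sc,interpolation=cv2.INTER_CUBIC)
D=lambda X,cl:cv2.polylines(im,[np.int32((w2p(q,X)-[30,100])*sc*8)],True,cl,1,cv2.LINE_AA,3)
for k in range(5):
    for e,z,cl in((0,.03,(0,0,255)),(.004,.078,(0,200,0))):
        D(S(st,[[a*(.0515+e),.148-.074*k+b*(.0255+e),z] for a,b in((1,1),(1,-1),(-1,-1),(-1,1))]),cl)
yh=(M@(h[:2]-d))[1]
D(S(st,[[-.016,yh,.294],[-.002,yh,.272],[.075,yh,.272]]),(255,0,0))
cv2.imwrite("pics/c4.png",im)
E
```

```text
[ 0.57905295  0.09382434 -0.01699521  0.05263142] -0.9737537640165543 [[0.1, 2.2], [0.2, -0.2], [-0.2, -1.5], [-0.0, -2.3], [-1.1, 1.0], [-0.0, 0.6], [0.4, 0.4], [0.7, -0.1]]
0 [0.5816 0.2418 0.    ]
1 [0.5803 0.1678 0.    ]
2 [0.5791 0.0938 0.    ]
3 [0.5778 0.0198 0.    ]
4 [ 0.5765 -0.0542  0.    ]
button in stainer [-0.10008656  0.02960105] hooktip [-0.00898756  0.23686523] root [0.07565219 0.24159621]
```

View pics/c4.png

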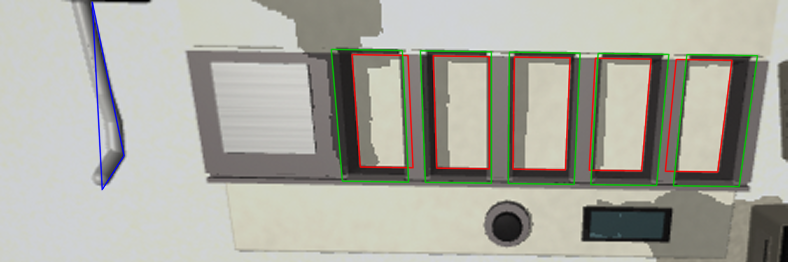

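The fit matches the pockets: red and green overlays line up to 1–2 mm, with the button at (507,223) and the hook at (95–125, 10–185). The hook is about 0.24 m along the row. Next is hovering over cartridge A.

```bash
cat > carts.py <<'E'
from st import *
C=dict(A=(.5824,-.1645,9.9),B=(.5774,-.2775,-8.7),C=(.4393,-.1514,1.7),D=(.4257,-.2645,-4.2),E=(.4274,-.3948,-11.9))
W,H=90,140
def rectify(im,p,x,y,yw,z,m=0):
    a=np.radians(yw); c,s=np.cos(a),np.sin(a)
    hx,hy=H/2e3+m/1e3,W/2e3+m/1e3
    g=[(hx,hy),(hx,-hy),(-hx,-hy),(-hx,hy)]
    X=[(x+c*u-s*v,y+s*u+c*v,z) for u,v in g]
    w,h=W+2*m,H+2*m
    return cv2.warpPerspective(im,cv2.getPerspectiveTransform(np.float32(w2p(p,X)),np.float32([(0,0),(w,0),(w,h),(0,h)])),(w,h))
def templ():
    p=pickle.load(open("w1.pkl","rb")); im=cv2.imread("pics/w1_full.png",0)
    r=rectify(im,p,*C["D"],.092); return r[19:121,20:70]  # 102 x 50 mm
def find(im,p,x,y,yw,z=.092,m=40):
    T=templ(); best=None
    if im.ndim==3: im=cv2.cvtColor(im,cv2.COLOR_BGR2GRAY)
    for da in np.arange(-14,14.1,1):
        r=rectify(im,p,x,y,yw+da,z,m); k=cv2.matchTemplate(r,T,cv2.TM_CCOEFF_NORMED)
        _,v,_,l=cv2.minMaxLoc(k)
        if best is None or v>best[0]: best=(v,da,l)
    v,da,l=best; a=np.radians(yw+da)
    dv=-(l[1]+51-(H/2+m))/1e3; du=-(l[0]+25-(W/2+m))/1e3
    return x+np.cos(a)*dv-np.sin(a)*du, y+np.sin(a)*dv+np.cos(a)*du, yw+da, v
E
python3 - <<'E'
from carts import *
p=pickle.load(open("w1.pkl","rb")); im=cv2.imread("pics/w1_full.png")
for k,c in C.items(): print(k,"%.4f %.4f %.1f score %.2f"%find(im,p,*c))
go(.5824,-.1645,.2,9.9)
E
```

```text
A 0.5826 -0.1655 10.9 score 0.68
B 0.5764 -0.2773 -8.7 score 0.84
C 0.4393 -0.1514 2.7 score 0.82
D 0.4257 -0.2645 -4.2 score 1.00
E 0.4276 -0.3938 -10.9 score 0.77
t4.2 turn -10.0 shift -0.54 9.40 8.25
```

Request:
{"op": "drive_tool", "data": {"commands": "66 0 0 0 -10; 66 0 1 0.8 0; 66 0 1 0.8 0; 66 0 1 0.8 0; 66 0 1 0.8 0; 66 0 1 0.8 0; 66 0 1 0.8 0; 66 0 1 0.8 0"}}

```text
time: 5.25
tool_pos: [0.5861, -0.0913, 0.2786]
tool_rot: [0.0, 0.996, 0.087, 0.0]
contact_force: [-0.2, -0.4, 0.6]
gripper_width: 0.774
```

Request:
{"op": "drive_tool", "data": {"commands": "66 -0.18 0.8 0.88 0; 66 -0.18 0.8 0.88 0; 66 -0.18 0.8 0.88 0; 66 0 0 0 0; 66 0 0 0 0; 66 0 0 0 0; 66 0 0 0 0; 66 0 0 0 0"}}

```text
time: 6.25
tool_pos: [0.583, -0.1634, 0.2008]
tool_rot: [0.0, 0.996, 0.087, 0.0]
contact_force: [-0.2, 0.4, 0.2]
gripper_width: 0.773
```

```bash
cat > look.py <<'E'
import sys
from carts import *
k,z,f=sys.argv[1],float(sys.argv[2]),sys.argv[3]
c=C[k]; p=snap("wrist",f); im=cv2.imread(f"pics/{f}_full.png")
x,y,w,v=find(im,p,*c); print("found %.4f %.4f yaw %.1f score %.2f"%(x,y,w,v), "delta mm",1e3*(x-c[0]),1e3*(y-c[1]))
go(x,y,z,w)
E
python3 look.py A .054 w3
```

```text
found 0.5834 -0.1643 yaw 10.9 score 0.89 delta mm 0.9819587126964624 0.189095442989895
t6.3 turn -0.9 shift 0.01 0.03 4.89
```

View pics/w3.png

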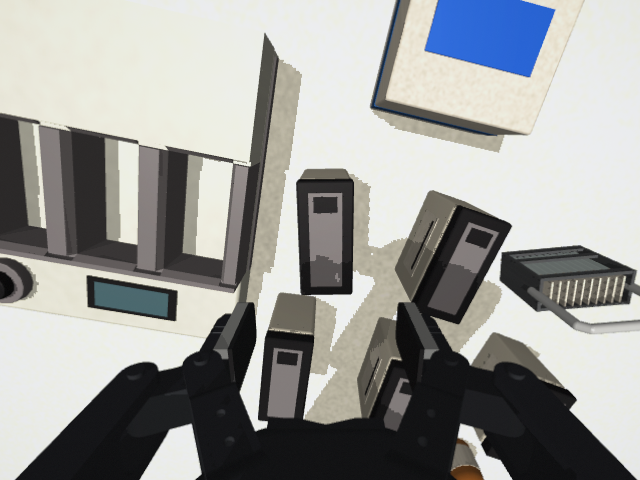

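Request:
{"op": "drive_tool", "data": {"commands": "66 0 0 0.98 -0.9; 66 0 0 0.98 0; 66 0 0 0.98 0; 66 0 0 0.98 0; 66 0 0 0.97 0; 66 0 0 0 0; 30 0 0 0 0; 30 0 0 0 0"}}

```text
time: 7.3
tool_pos: [0.5839, -0.1641, 0.0553]
tool_rot: [0.001, 0.995, 0.095, 0.001]
contact_force: [0.1, -0.0, 0.2]
gripper_width: 0.508
```

Request:
{"op": "drive_tool", "data": {"commands": "30 0 0 0 0; 30 0 0 0 0; 30 0 0 0 0; 30 0 0 0 0; 30 0 0 -0.3 0; 30 0 0 -0.7 0; 30 0 0 -1 0; 30 0 0 -1 0"}}

```text
time: 8.3
tool_pos: [0.5823, -0.1636, 0.1448]
tool_rot: [-0.0, 0.995, 0.095, -0.0]
contact_force: [1.1, 0.2, -2.3]
gripper_width: 0.506
```

```bash
python3 - <<'E'
from h import *
s=manip.state(); print(s["tool_pos"],s["gripper_width"]*85,s["contact_force"])
go(.5765,-.0542,.205,-1.0)
E
```

```text
[ 0.58232959 -0.16361761  0.14480502] 43.003007506373415 [ 1.14385965  0.23666505 -2.29104523]
t8.3 turn 11.9 shift -0.26 -3.64 -2.01
```

Request:
{"op": "drive_tool", "data": {"commands": "30 0 0 -0.5 10; 30 0 0 -0.5 1.9; 30 -0.06 -0.91 -0.3 0; 30 -0.06 -0.91 -0.3 0; 30 -0.07 -0.91 -0.2 0; 30 -0.07 -0.91 -0.2 0; 30 0 0 0 0; 30 0 0 0 0"}}

```text
time: 9.3
tool_pos: [0.5766, -0.0546, 0.2034]
tool_rot: [0.0, 1.0, -0.008, -0.0]
contact_force: [0.4, -0.1, -3.9]
gripper_width: 0.506
```

```bash
cat > over.py <<'E'
# overlay of stainer pockets and held cart on wrist picture
import sys
from carts import *
f=sys.argv[1]; p=snap("wrist",f); im=cv2.imread(f"pics/{f}_full.png"); st=np.load("st.npy"); s=manip.state(); t=s["tool_pos"]; a=np.radians(yaw(s))
D=lambda X,cl:cv2.polylines(im,[np.int32(w2p(p,X)*8)],True,cl,1,cv2.LINE_AA,3)
sq=((1,1),(1,-1),(-1,-1),(-1,1))
for k in range(5): D(S(st,[[i*.0555,.148-.074*k+j*.0295,.078] for i,j in sq]),(0,200,0))
dz=t[2]-.054
for z in (.092,): D(S([t[0],t[1],a],[[i*.048,j*.022,z+dz] for i,j in sq]),(0,0,255))
cv2.imwrite(f"pics/{f}.png",im); print(t,np.degrees(a))
E
python3 over.py w4; python3 -c "
from h import *
go(.5765,-.0542,.085,-1.0)"
```

```text
[ 0.5765382  -0.05490571  0.2031822 ] -0.9988660606023508
t9.3 turn 0.0 shift -0.00 -0.02 3.94
```

View pics/w4.png

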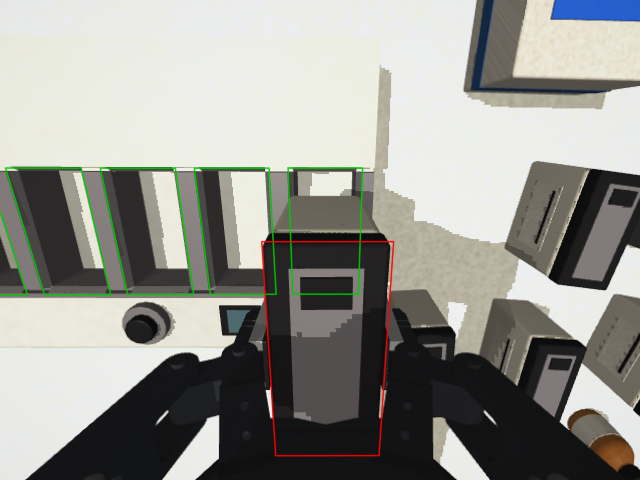

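Request:
{"op": "drive_tool", "data": {"commands": "30 0 0 0.6 0; 30 0 0 0.6 0; 30 0 0 0.6 0; 30 0 0 0.6 0; 30 0 0 0.4 0; 30 0 0 0.4 0; 30 0 0 0.4 0; 30 0 0 0 0"}}

```text
time: 10.35
tool_pos: [0.576, -0.0542, 0.0941]
tool_rot: [-0.0, 1.0, -0.009, -0.001]
contact_force: [-0.2, 0.9, -3.4]
gripper_width: 0.507
```

Request:
{"op": "drive_tool", "data": {"commands": "30 0 0 0.05 0; 30 0 0 0.05 0; 30 0 0 0.05 0; 30 0 0 0.05 0; 30 0 0 0.03 0; 30 0 0 0 0; 30 0 0 0 0; 30 0 0 0 0"}}

```text
time: 11.35
tool_pos: [0.5768, -0.0544, 0.0886]
tool_rot: [0.0, 1.0, -0.009, 0.0]
contact_force: [-0.1, 0.7, -2.5]
gripper_width: 0.505
```

Request:
{"op": "drive_tool", "data": {"commands": "30 0 0 0.05 0; 30 0 0 0.05 0; 30 0 0 0.05 0; 30 0 0 0 0; 30 0 0 0 0; 56 0 0 0 0; 56 0 0 0 0; 56 0 0 0 0"}}

```text
time: 12.35
tool_pos: [0.577, -0.0544, 0.084]
tool_rot: [0.0, 1.0, -0.009, 0.0]
contact_force: [-0.2, 0.1, 0.2]
gripper_width: 0.651
```

Request:
{"op": "drive_tool", "data": {"commands": "56 0 0 -0.4 0; 56 0 0 -0.8 0; 56 0 0 -0.9 0; 56 0 0 -0.9 0; 56 0 0 -0.9 0; 56 0 0 0 0; 56 0 0 0 0; 56 0 0 0 0"}}

```text
time: 13.35
tool_pos: [0.5759, -0.0542, 0.1992]
tool_rot: [-0.0, 1.0, -0.009, -0.001]
contact_force: [0.4, 0.7, -0.1]
gripper_width: 0.654
```

```bash
python3 - <<'E'
from carts import *
p=snap("wrist","w5"); im=cv2.imread("pics/w5_full.png")
print("seated A at z.122: %.4f %.4f %.1f %.2f"%find(im,p,.5765,-.0542,-1,.122), "if .132 score %.2f"%find(im,p,.5765,-.0542,-1,.132)[3],"if .112 %.2f"%find(im,p,.5765,-.0542,-1,.112)[3])
for k in "BCDE": print(k,"%.4f %.4f %.1f %.2f"%find(im,p,*C[k]))
go(C["C"][0],C["C"][1],.2,C["C"][2])
E
```

```text
seated A at z.122: 0.5775 -0.0542 0.0 0.74 if .132 score 0.71 if .112 0.61
B 0.5772 -0.2785 -9.7 0.59
C 0.3819 -0.1451 2.7 0.42
D 0.4258 -0.2635 -4.2 0.36
E 0.4294 -0.3311 -23.9 0.22
t13.4 turn -2.7 shift -4.65 3.10 -0.03
```

Request:
{"op": "drive_tool", "data": {"commands": "66 0 0 0 -2.7; 66 -0.93 0.62 0 0; 66 -0.93 0.62 0 0; 66 -0.93 0.62 0 0; 66 -0.93 0.62 0 0; 66 -0.93 0.62 0 0; 66 0 0 0 0; 66 0 0 0 0"}}

```text
time: 14.4
tool_pos: [0.4402, -0.1512, 0.2006]
tool_rot: [-0.0, 1.0, 0.015, -0.0]
contact_force: [0.3, 0.0, 0.1]
gripper_width: 0.774
```

```bash
python3 look.py C .054 w6
```

```text
found 0.4036 -0.1577 yaw 3.7 score 0.88 delta mm -35.66683302478663 -6.314825570195193
t14.4 turn -2.0 shift -1.24 0.14 4.89
```

C looks as if it has been knocked about 36 mm towards the robot. I'll move over it and look again.

Request:
{"op": "drive_tool", "data": {"commands": "66 0 0 0 -2; 66 -0.62 0.07 0 0; 66 -0.62 0.07 0 0; 66 0 0 0 0; 66 0 0 0 0; 66 0 0 0 0; 66 0 0 0 0; 66 0 0 0 0"}}

```text
time: 15.45
tool_pos: [0.4034, -0.158, 0.2009]
tool_rot: [-0.0, 0.999, 0.032, -0.0]
contact_force: [-1.0, -0.0, -0.3]
gripper_width: 0.774
```

```bash
sed -i 's/C=(.4393,-.1514,1.7)/C=(.4036,-.1577,3.7)/' carts.py; python3 look.py C .054 w7
```

```text
found 0.4036 -0.1577 yaw 3.7 score 0.89 delta mm 0.0 0.0
t15.5 turn -0.0 shift 0.01 -0.01 4.90
```

View pics/w7.png

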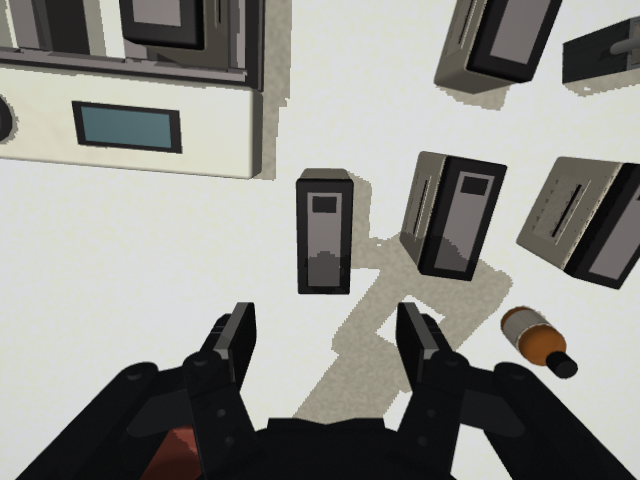

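Request:
{"op": "drive_tool", "data": {"commands": "66 0 0 0.98 0; 66 0 0 0.98 0; 66 0 0 0.98 0; 66 0 0 0.98 0; 66 0 0 0.97 0; 66 0 0 0 0; 30 0 0 0 0; 30 0 0 0 0"}}

```text
time: 16.5
tool_pos: [0.4043, -0.1586, 0.0559]
tool_rot: [0.001, 0.999, 0.032, 0.001]
contact_force: [-0.1, -0.3, 0.9]
gripper_width: 0.507
```

Request:
{"op": "drive_tool", "data": {"commands": "30 0 0 0 0; 30 0 0 -0.5 0; 30 0 0 -1 0; 30 0 0 -1 0; 30 0 0 -1 0; 30 0 0 -1 0; 30 0 0 -0.5 4.7; 30 0 0 0 0"}}

```text
time: 17.5
tool_pos: [0.4039, -0.1584, 0.2064]
tool_rot: [0.001, 1.0, -0.008, 0.002]
contact_force: [0.8, 0.9, -2.5]
gripper_width: 0.511
```

Request:
{"op": "drive_tool", "data": {"commands": "30 0.81 -0.86 0 0; 30 0.81 -0.86 0 0; 30 0.81 -0.86 0 0; 30 0.81 -0.86 0 0; 30 0.81 -0.86 0 0; 30 0.81 -0.86 0 0; 30 0.81 -0.86 0 0; 30 0 0 0 0"}}

```text
time: 18.5
tool_pos: [0.5766, 0.021, 0.2028]
tool_rot: [-0.0, 1.0, -0.007, -0.001]
contact_force: [0.1, -0.8, -2.2]
gripper_width: 0.504
```

```bash
python3 -c "
from h import *
go(.5778,.0198,.083,-1.0);print(manip.state()['gripper_width'],manip.state()['contact_force'])"
```

```text
t18.5 turn 0.2 shift 0.04 0.04 3.99
0.5041063448160122 [ 0.10417512 -0.77840297 -2.23139047]
```

Request:
{"op": "drive_tool", "data": {"commands": "30 0.04 0.04 0.6 0.2; 30 0 0 0.6 0; 30 0 0 0.6 0; 30 0 0 0.6 0; 30 0 0 0.5 0; 30 0 0 0.5 0; 30 0 0 0.4 0; 30 0 0 0.2 0"}}

```text
time: 19.5
tool_pos: [0.5776, 0.0186, 0.0857]
tool_rot: [-0.0, 1.0, -0.011, -0.001]
contact_force: [-13.3, 3.5, 26.4]
gripper_width: 0.509
```

Request:
{"op": "drive_tool", "data": {"commands": "30 0 0 0 0; 56 0 0 0 0; 56 0 0 0 0; 56 0 0 -0.2 0; 56 0 0 -0.6 0; 56 0 0 -0.9 0; 56 0 0 -1 0; 56 0 0 -1 0"}}

```text
time: 20.5
tool_pos: [0.578, 0.0183, 0.1979]
tool_rot: [0.0, 1.0, -0.011, 0.001]
contact_force: [0.5, 0.2, 0.4]
gripper_width: 0.657
```

```bash
cat > seat.py <<'E'
import sys
from carts import *
k=int(sys.argv[1]); nxt=sys.argv[2]; f=sys.argv[3]
x,y=S(np.load("st.npy"),[0,.148-.074*k,0])[0][:2]
p=snap("wrist",f); im=cv2.imread(f"pics/{f}_full.png")
for z in(.114,.122,.130): print("z%.3f: %.4f %.4f %.1f %.2f"%(z,*find(im,p,x,y,-1,z,15)),"want %.4f %.4f"%(x,y))
if nxt in C: go(C[nxt][0],C[nxt][1],.2,C[nxt][2])
E
python3 seat.py 3 D w8
```

```text
z0.114: 0.5738 0.0189 -1.0 0.55 want 0.5778 0.0198
z0.122: 0.5778 0.0188 -1.0 0.67 want 0.5778 0.0198
z0.130: 0.5808 0.0188 -1.0 0.69 want 0.5778 0.0198
t20.6 turn 3.0 shift -4.46 9.77 0.11
```

Request:
{"op": "drive_tool", "data": {"commands": "66 0 0 0 3; 66 -0.45 1 0 0; 66 -0.45 1 0 0; 66 -0.45 1 0 0; 66 -0.45 1 0 0; 66 -0.45 1 0 0; 66 -0.45 1 0 0; 66 -0.45 1 0 0"}}

```text
time: 21.55
tool_pos: [0.4677, -0.1852, 0.1964]
tool_rot: [0.0, 0.999, -0.037, 0.001]
contact_force: [0.0, 0.3, 0.3]
gripper_width: 0.774
```

Request:
{"op": "drive_tool", "data": {"commands": "66 -0.44 0.92 0 0; 66 -0.44 0.92 0 0; 66 -0.43 0.92 0 0; 66 0 0 0 0; 66 0 0 0 0; 66 0 0 0 0; 66 0 0 0 0; 66 0 0 0 0"}}

```text
time: 22.55
tool_pos: [0.423, -0.2635, 0.1953]
tool_rot: [-0.0, 0.999, -0.036, -0.0]
contact_force: [0.1, 0.4, -0.9]
gripper_width: 0.774
```

```bash
python3 look.py D .054 w9
```

```text
found 0.4257 -0.2645 yaw -4.2 score 0.89 delta mm 0.0 0.0
t22.6 turn 0.0 shift 0.10 0.02 4.71
```

Request:
{"op": "drive_tool", "data": {"commands": "66 0.1 0.02 0.9 0; 66 0 0 0.95 0; 66 0 0 0.95 0; 66 0 0 0.95 0; 66 0 0 0.95 0; 66 0 0 0 0; 30 0 0 0 0; 30 0 0 0 0"}}

```text
time: 23.6
tool_pos: [0.4266, -0.2653, 0.0559]
tool_rot: [0.001, 0.999, -0.037, 0.001]
contact_force: [0.3, 1.0, -0.3]
gripper_width: 0.51
```

Request:
{"op": "drive_tool", "data": {"commands": "30 0 0 0 0; 30 0 0 -0.5 0; 30 0 0 -1 0; 30 0 0 -1 0; 30 0 0 -1 0; 30 0 0 -1 0; 30 0 0 -0.5 -3.2; 30 0 0 0 0"}}

```text
time: 24.6
tool_pos: [0.4261, -0.2651, 0.2062]
tool_rot: [0.001, 1.0, -0.009, 0.001]
contact_force: [0.4, 0.6, -3.7]
gripper_width: 0.506
```

Request:
{"op": "drive_tool", "data": {"commands": "30 0.4 -0.9 0 0; 30 0.4 -0.9 0 0; 30 0.4 -0.9 0 0; 30 0.4 -0.9 0 0; 30 0.4 -0.9 0 0; 30 0.4 -0.9 0 0; 30 0.4 -0.9 0 0; 30 0.4 -0.9 0 0"}}

```text
time: 25.6
tool_pos: [0.5248, -0.0493, 0.2027]
tool_rot: [-0.0, 1.0, -0.009, -0.001]
contact_force: [-0.0, 0.6, -4.2]
gripper_width: 0.503
```

Request:
{"op": "drive_tool", "data": {"commands": "30 0.34 -0.97 0 0; 30 0.34 -0.97 0 0; 30 0.34 -0.97 0 0; 30 0.34 -0.97 0 0; 30 0.34 -0.95 0 0; 30 0 0 0 0; 30 0 0 0 0; 30 0 0 0 0"}}

```text
time: 26.6
tool_pos: [0.5786, 0.0928, 0.2038]
tool_rot: [0.0, 1.0, -0.009, -0.001]
contact_force: [0.8, 0.5, -3.9]
gripper_width: 0.506
```

```bash
python3 -c "
from h import *
go(.5791,.0938,.086,-1.0);print(manip.state()['gripper_width'],manip.state()['contact_force'])"
```

```text
t26.6 turn -0.1 shift 0.02 -0.04 3.93
0.5061120513750555 [ 0.77942014  0.50244383 -3.92467227]
```

Request:
{"op": "drive_tool", "data": {"commands": "30 0.02 -0.04 0.6 0; 30 0 0 0.6 0; 30 0 0 0.6 0; 30 0 0 0.6 0; 30 0 0 0.5 0; 30 0 0 0.5 0; 30 0 0 0.3 0; 30 0 0 0.2 0"}}

```text
time: 27.6
tool_pos: [0.5797, 0.0948, 0.0868]
tool_rot: [-0.0, 1.0, -0.009, -0.0]
contact_force: [0.6, -0.7, -3.2]
gripper_width: 0.506
```

Request:
{"op": "drive_tool", "data": {"commands": "30 0 0 0 0; 56 0 0 0 0; 56 0 0 0 0; 56 0 0 -0.2 0; 56 0 0 -0.6 0; 56 0 0 -0.9 0; 56 0 0 -1 0; 56 0 0 -1 0"}}

```text
time: 28.6
tool_pos: [0.58, 0.0948, 0.2011]
tool_rot: [-0.0, 1.0, -0.009, 0.001]
contact_force: [-0.2, 0.3, 0.6]
gripper_width: 0.657
```

```bash
python3 seat.py 2 B w10
```

```text
z0.114: 0.5741 0.0958 0.0 0.66 want 0.5791 0.0938
z0.122: 0.5791 0.0948 -1.0 0.77 want 0.5791 0.0938
z0.130: 0.5831 0.0948 -1.0 0.72 want 0.5791 0.0938
t28.6 turn 7.7 shift 1.71 12.30 0.22
```

Request:
{"op": "drive_tool", "data": {"commands": "66 0 0 0 7.7; 66 0.13 0.95 0 0; 66 0.13 0.95 0 0; 66 0.13 0.95 0 0; 66 0.13 0.95 0 0; 66 0.13 0.95 0 0; 66 0.13 0.95 0 0; 66 0.13 0.95 0 0"}}

```text
time: 29.65
tool_pos: [0.5767, -0.1076, 0.1996]
tool_rot: [0.0, 0.997, -0.076, 0.001]
contact_force: [-0.1, 0.4, -0.4]
gripper_width: 0.774
```

Request:
{"op": "drive_tool", "data": {"commands": "66 0.13 0.94 0 0; 66 0.13 0.94 0 0; 66 0.13 0.94 0 0; 66 0.13 0.94 0 0; 66 0.13 0.94 0 0; 66 0.13 0.94 0 0; 66 0 0 0 0; 66 0 0 0 0"}}

```text
time: 30.65
tool_pos: [0.5741, -0.2769, 0.1988]
tool_rot: [-0.0, 0.997, -0.076, 0.0]
contact_force: [0.4, 0.2, -0.1]
gripper_width: 0.776
```

```bash
python3 look.py B .054 w11
```

```text
found 0.5782 -0.2786 yaw -8.7 score 0.88 delta mm 0.8372330665614713 -1.1397547070559066
t30.7 turn 0.0 shift 0.15 0.05 4.83
```

Request:
{"op": "drive_tool", "data": {"commands": "66 0.15 0.05 0.95 0; 66 0 0 0.97 0; 66 0 0 0.97 0; 66 0 0 0.97 0; 66 0 0 0.97 0; 66 0 0 0 0; 30 0 0 0 0; 30 0 0 0 0"}}

```text
time: 31.7
tool_pos: [0.5793, -0.2798, 0.0554]
tool_rot: [0.001, 0.997, -0.076, 0.001]
contact_force: [1.0, -0.0, 1.6]
gripper_width: 0.503
```

Request:
{"op": "drive_tool", "data": {"commands": "30 0 0 0 0; 30 0 0 -0.5 0; 30 0 0 -1 0; 30 0 0 -1 0; 30 0 0 -1 0; 30 0 0 -1 0; 30 0 0 -0.5 -7.7; 30 0 0 0 0"}}

```text
time: 32.7
tool_pos: [0.5788, -0.2802, 0.2059]
tool_rot: [0.001, 1.0, -0.01, 0.002]
contact_force: [0.0, 0.0, -2.4]
gripper_width: 0.509
```

Request:
{"op": "drive_tool", "data": {"commands": "30 -0.1 -0.95 0 0; 30 -0.1 -0.95 0 0; 30 0 -0.95 0 0; 30 0 -0.95 0 0; 30 0 -0.95 0 0; 30 0 -0.95 0 0; 30 0 -0.95 0 0; 30 0 -0.95 0 0"}}

```text
time: 33.7
tool_pos: [0.5747, -0.0492, 0.2018]
tool_rot: [-0.0, 1.0, -0.009, -0.001]
contact_force: [1.2, 0.3, -2.4]
gripper_width: 0.51
```

Request:
{"op": "drive_tool", "data": {"commands": "30 0 -1 0 0; 30 0 -1 0 0; 30 0 -1 0 0; 30 0 -1 0 0; 30 0 -1 0 0; 30 0 -1 0 0; 30 0 -0.8 0 0; 30 0 -0.48 0 0"}}

```text
time: 34.7
tool_pos: [0.5784, 0.1686, 0.2019]
tool_rot: [0.0, 1.0, -0.009, -0.001]
contact_force: [-0.5, -0.4, -2.4]
gripper_width: 0.505
```

```bash
python3 -c "
from h import *
go(.5803,.1678,.086,-1.0);print(manip.state()['gripper_width'],manip.state()['contact_force'])"
```

```text
t34.7 turn 0.0 shift 0.06 0.02 3.86
0.505360671628108 [-0.46090137 -0.35614489 -2.35505995]
```

Request:
{"op": "drive_tool", "data": {"commands": "30 0.08 0.02 0.6 0; 30 0 0 0.6 0; 30 0 0 0.6 0; 30 0 0 0.6 0; 30 0 0 0.5 0; 30 0 0 0.5 0; 30 0 0 0.3 0; 30 0 0 0.14 0"}}

```text
time: 35.7
tool_pos: [0.5823, 0.1663, 0.0876]
tool_rot: [0.0, 1.0, -0.009, -0.0]
contact_force: [0.1, 0.8, -1.8]
gripper_width: 0.507
```

Request:
{"op": "drive_tool", "data": {"commands": "30 0 0 0 0; 56 0 0 0 0; 56 0 0 0 0; 56 0 0 -0.2 0; 56 0 0 -0.6 0; 56 0 0 -0.9 0; 56 0 0 -1 0; 56 0 0 -1 0"}}

```text
time: 36.7
tool_pos: [0.5828, 0.1663, 0.202]
tool_rot: [-0.0, 1.0, -0.009, 0.001]
contact_force: [-0.7, 0.2, 0.0]
gripper_width: 0.657
```

```bash
python3 seat.py 1 E w12
```

```text
z0.114: 0.5773 0.1668 0.0 0.64 want 0.5803 0.1678
z0.122: 0.5813 0.1668 0.0 0.74 want 0.5803 0.1678
z0.130: 0.5853 0.1668 0.0 0.70 want 0.5803 0.1678
t36.8 turn 10.9 shift -1.29 19.40 0.25
```

Request:
{"op": "drive_tool", "data": {"commands": "66 0 0 0 10.6; 66 -0.06 1 0 0; 66 -0.06 1 0 0; 66 -0.06 1 0 0; 66 -0.06 1 0 0; 66 -0.06 1 0 0; 66 -0.06 1 0 0; 66 -0.06 1 0 0"}}

```text
time: 37.75
tool_pos: [0.5278, -0.0379, 0.2004]
tool_rot: [0.0, 0.995, -0.101, 0.001]
contact_force: [0.7, -0.1, 0.2]
gripper_width: 0.774
```

Request:
{"op": "drive_tool", "data": {"commands": "66 -0.06 1 0 0; 66 -0.06 1 0 0; 66 -0.06 1 0 0; 66 -0.06 1 0 0; 66 -0.06 1 0 0; 66 -0.06 1 0 0; 66 -0.06 1 0 0; 66 -0.06 1 0 0"}}

```text
time: 38.75
tool_pos: [0.4653, -0.2703, 0.2005]
tool_rot: [0.0, 0.995, -0.101, 0.001]
contact_force: [-0.3, 0.1, 0.4]
gripper_width: 0.775
```

Request:
{"op": "drive_tool", "data": {"commands": "66 -0.07 1 0 0; 66 -0.07 1 0 0; 66 -0.07 1 0 0; 66 -0.07 0.9 0 0; 66 -0.05 0.5 0 0; 66 0 0 0 0; 66 0 0 0 0; 66 0 0 0 0"}}

```text
time: 39.75
tool_pos: [0.4295, -0.3956, 0.1992]
tool_rot: [-0.0, 0.995, -0.101, 0.0]
contact_force: [-1.0, -0.1, -1.0]
gripper_width: 0.771
```

```bash
python3 look.py E .054 w13
```

```text
found 0.4272 -0.3958 yaw -11.9 score 0.88 delta mm -0.2062041853966301 -0.978508985101767
t39.8 turn 0.3 shift -0.07 0.02 4.84
```

Request:
{"op": "drive_tool", "data": {"commands": "66 -0.07 0.02 0.96 0.3; 66 0 0 0.97 0; 66 0 0 0.97 0; 66 0 0 0.97 0; 66 0 0 0.97 0; 66 0 0 0 0; 30 0 0 0 0; 30 0 0 0 0"}}

```text
time: 40.8
tool_pos: [0.4279, -0.3973, 0.0558]
tool_rot: [0.001, 0.995, -0.104, 0.001]
contact_force: [0.5, 0.5, 1.2]
gripper_width: 0.508
```

Request:
{"op": "drive_tool", "data": {"commands": "30 0 0 0 0; 30 0 0 -0.5 0; 30 0 0 -1 0; 30 0 0 -1 0; 30 0 0 -1 0; 30 0 0 -1 0; 30 0 0 -0.5 -5.5; 30 0 0 0 -5.4"}}

```text
time: 41.8
tool_pos: [0.4274, -0.3973, 0.2069]
tool_rot: [0.002, 1.0, -0.007, 0.001]
contact_force: [0.4, -0.5, -2.5]
gripper_width: 0.509
```

Request:
{"op": "drive_tool", "data": {"commands": "30 0.2 -0.97 0 0; 30 0.2 -0.97 0 0; 30 0.2 -0.97 0 0; 30 0.2 -0.97 0 0; 30 0.2 -0.97 0 0; 30 0.2 -0.97 0 0; 30 0.2 -0.97 0 0; 30 0.2 -0.97 0 0"}}

```text
time: 42.8
tool_pos: [0.4788, -0.1637, 0.2045]
tool_rot: [0.0, 1.0, -0.009, 0.0]
contact_force: [-0.3, -0.4, -2.2]
gripper_width: 0.512
```

Request:
{"op": "drive_tool", "data": {"commands": "30 0.25 -0.97 0 0; 30 0.25 -0.97 0 0; 30 0.25 -0.97 0 0; 30 0.25 -0.97 0 0; 30 0.25 -0.97 0 0; 30 0.25 -0.97 0 0; 30 0.25 -0.97 0 0; 30 0.25 -0.97 0 0"}}

```text
time: 43.8
tool_pos: [0.543, 0.0679, 0.2045]
tool_rot: [0.0, 1.0, -0.009, 0.0]
contact_force: [-0.0, -0.0, -3.1]
gripper_width: 0.505
```

Request:
{"op": "drive_tool", "data": {"commands": "30 0.2 -0.97 0 0; 30 0.2 -0.97 0 0; 30 0.2 -0.97 0 0; 30 0.2 -0.97 0 0; 30 0.2 -0.97 0 0; 30 0.18 -0.97 0 0; 30 0 0 0 0; 30 0 0 0 0"}}

```text
time: 44.8
tool_pos: [0.5814, 0.2406, 0.2041]
tool_rot: [0.0, 1.0, -0.009, -0.0]
contact_force: [-0.6, -0.3, -3.3]
gripper_width: 0.508
```

```bash
python3 -c "
from h import *
go(.5816,.2418,.086,-1.0);print(manip.state()['gripper_width'],manip.state()['contact_force'])"
```

```text
t44.8 turn -0.0 shift 0.01 -0.04 3.94
0.5084500427791978 [-0.58452334 -0.31054877 -3.31725794]
```

Request:
{"op": "drive_tool", "data": {"commands": "30 0.02 -0.03 0.6 0; 30 0 0 0.6 0; 30 0 0 0.6 0; 30 0 0 0.6 0; 30 0 0 0.5 0; 30 0 0 0.5 0; 30 0 0 0.3 0; 30 0 0 0.22 0"}}

```text
time: 45.8
tool_pos: [0.5823, 0.2419, 0.086]
tool_rot: [-0.0, 1.0, -0.009, 0.0]
contact_force: [0.3, 0.3, -2.1]
gripper_width: 0.51
```

Request:
{"op": "drive_tool", "data": {"commands": "30 0 0 0 0; 56 0 0 0 0; 56 0 0 0 0; 56 0 0 -0.2 0; 56 0 0 -0.6 0; 56 0 0 -0.9 0; 56 0 0 -1 0; 56 0 0 -1 0"}}

```text
time: 46.8
tool_pos: [0.5826, 0.242, 0.2002]
tool_rot: [-0.0, 1.0, -0.009, 0.001]
contact_force: [0.3, -0.7, 0.0]
gripper_width: 0.656
```

```bash
python3 seat.py 0 x w14
```

```text
z0.114: 0.5776 0.2428 0.0 0.66 want 0.5816 0.2418
z0.122: 0.5826 0.2428 0.0 0.75 want 0.5816 0.2418
z0.130: 0.5866 0.2417 -1.0 0.71 want 0.5816 0.2418
```

Request:
{"op": "drive_tool", "data": {"commands": "40 0 0 -1 0; 40 0 0 -1 0; 40 0 0 -1 0; 40 0 0 -1 0; 40 0 0 -1 0; 40 0 -0.5 -1 0; 40 0 0 0 0; 40 0 0 0 0"}}

```text
time: 47.85
tool_pos: [0.5822, 0.2566, 0.3766]
tool_rot: [0.0, 1.0, -0.009, -0.0]
contact_force: [0.3, 0.1, -0.6]
gripper_width: 0.469
```

```bash
python3 - <<'E'
from h import *
import pickle
p=snap("wrist","w15"); pickle.dump(p,open("w15.pkl","wb")); print(manip.state()["tool_pos"],yaw())
E
```

```text
[0.582037   0.25641912 0.37572416] -1.0221540827704503
```

View pics/w15.png

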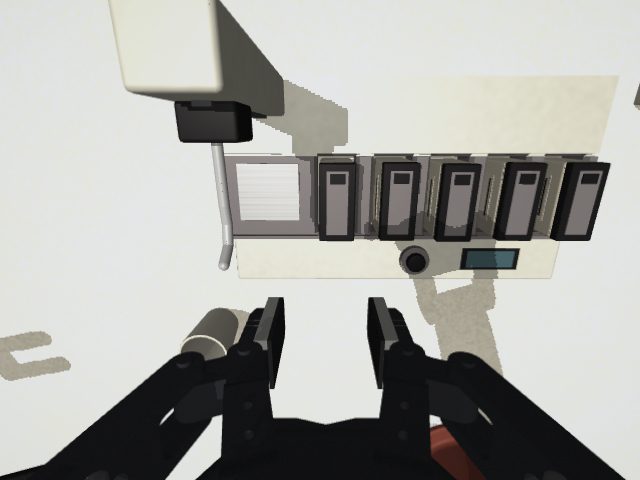

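All five cartridges stand in their pockets. The hook shows its root at about (218,143), bend at (228,243) and tip at (224,266). Next is the hook seat and the rack hover.

```bash
python3 - <<'E'
from st import *
p=pickle.load(open("w15.pkl","rb")); st=np.load("st.npy")
c,s=np.cos(st[2]),np.sin(st[2]); M=np.array([[c,s],[-s,c]])
for n,uv,z in(("root",(217.5,144),.272),("mid",(222.5,190),.272),("bend",(227.5,235),.272),("tip",(224,265),.294)):
    w=p2w(p,[uv],z)[0]; print(n,w.round(4),"stainer",(M@(w[:2]-st[:2])).round(4))
hy=.24
for hy in(.235,.24): print("seat",S(st,[.015,hy,.28])[0])
go(.5695,-.3986,.32,0)
E
```

```text
root [0.6577 0.3323 0.272 ] stainer [0.0746 0.2398]
mid [0.6249 0.3327 0.272 ] stainer [0.0418 0.2396]
bend [0.5898 0.333  0.272 ] stainer [0.0067 0.2393]
tip [0.5736 0.3313 0.294 ] stainer [-0.0095  0.2373]
seat [0.59804447 0.32853549 0.28      ]
seat [0.59812944 0.33353477 0.28      ]
t47.9 turn -1.0 shift -0.42 21.83 1.86
```

Request:
{"op": "drive_tool", "data": {"commands": "40 0 1 0 0; 40 0 1 0 0; 40 0 1 0 0; 40 0 1 0 0; 40 0 1 0 0; 40 0 1 0 0; 40 0 1 0 0; 40 0 1 0 0"}}

```text
time: 48.9
tool_pos: [0.5775, 0.0156, 0.3753]
tool_rot: [-0.0, 1.0, -0.009, -0.002]
contact_force: [-0.6, -0.2, -0.0]
gripper_width: 0.466
```

Request:
{"op": "drive_tool", "data": {"commands": "40 0.02 1 0 0; 40 0.02 1 0 0; 40 0.02 1 0 0; 40 0.02 1 0 0; 40 0.02 1 0 0; 40 0.02 1 0 0; 40 0.02 1 0 0; 40 0 1 0 0"}}

```text
time: 49.9
tool_pos: [0.5774, -0.2242, 0.3752]
tool_rot: [-0.001, 1.0, -0.009, -0.001]
contact_force: [-0.2, -0.3, -0.3]
gripper_width: 0.468
```

Request:
{"op": "drive_tool", "data": {"commands": "40 0 1 0.4 0; 40 0 1 0.4 0; 40 0 1 0.4 0; 40 0 1 0.4 0; 40 0 1 0.4 0; 40 0 1 0.3 0; 40 0 0.65 0.2 0; 40 0 0 0 0"}}

```text
time: 50.9
tool_pos: [0.574, -0.4235, 0.3006]
tool_rot: [-0.001, 1.0, -0.01, -0.001]
contact_force: [-0.3, 0.2, -0.5]
gripper_width: 0.469
```

Request:
{"op": "drive_tool", "data": {"commands": "40 0 0 0 -10.5; 40 0 0 0 -10.5; 40 0 0 0 -10.5; 40 0 0 0 -10.5; 40 0 0 0 -10.5; 40 0 0 0 -10.5; 40 0 0 0 -10.5; 40 0 0 0 -10.5"}}

```text
time: 51.9
tool_pos: [0.5752, -0.4214, 0.3033]
tool_rot: [0.0, 0.747, 0.665, 0.0]
contact_force: [-0.1, 0.3, 0.1]
gripper_width: 0.466
```

Request:
{"op": "drive_tool", "data": {"commands": "40 0 0 0 -10; 40 0 0 0 -9; 40 0 0 0 0; 40 0 0 0 0; 40 0 0 0 0; 40 0 0 0 0; 40 0 0 0 0; 40 0 0 0 0"}}

```text
time: 52.9
tool_pos: [0.5747, -0.4226, 0.3023]
tool_rot: [-0.0, 0.63, 0.777, 0.0]
contact_force: [-0.4, -0.5, 0.7]
gripper_width: 0.466
```

```bash
python3 - <<'E'
from h import *
import pickle
p=snap("wrist","w16"); pickle.dump(p,open("w16.pkl","wb")); print(manip.state()["tool_pos"],yaw(),manip.state()["joint_pos"].round(2))
print(w2p(p,[(.5695,-.3986,.125),(.5747,-.4231,.125)]))
go(.5747,-.4231,.105,101.9)
E
```

```text
[ 0.57468939 -0.4226187   0.30237247] 101.9784620408845 [-0.74  0.23  1.3   0.    1.61 -0.95]
[[325.97411782 195.105467  ]
 [326.00014546 220.1366131 ]]
t53.0 turn 0.1 shift -0.02 -0.00 6.58
```

View pics/w16.png

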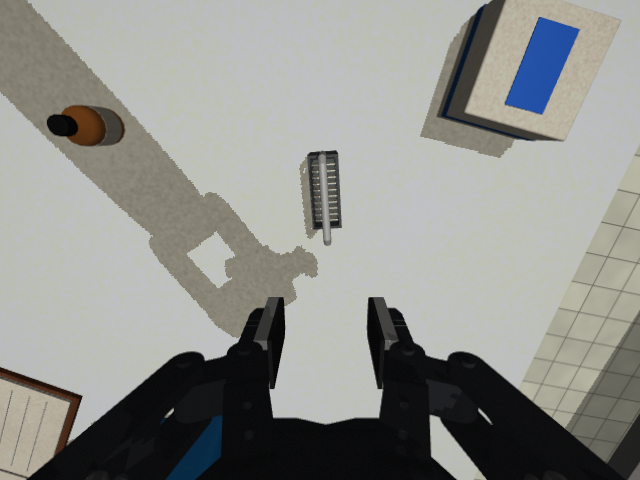

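```bash
python3 - <<'E'
from st import *
p=pickle.load(open("w16.pkl","rb")); im=cv2.imread("pics/w16_full.png",0)
for v in range(150,248,8): r=im[v,300:350]; print(v,[300+i for i in range(50) if r[i]>r.max()-25 ], r.max())
cv2.imwrite("pics/c5.png",cv2.resize(im[140:255,280:370],None,fx=5,fy=5,interpolation=cv2.INTER_CUBIC))
E
```

```text
150 [300, 301, 302, 303, 304, 305, 306, 307, 308, 309, 310, 311, 312, 313, 314, 315, 316, 317, 318, 319, 320, 324, 325, 326, 327, 328, 329, 337, 338, 339, 340, 341, 342, 343, 344, 345, 346, 347, 348, 349] 192
158 [300, 301, 302, 303, 304, 339, 340, 341, 342, 343, 344, 345, 346, 347, 348, 349] 192
166 [322, 323, 339, 340, 341, 342, 343, 344, 345, 346, 347, 348, 349] 193
174 [322, 323, 340, 341, 342, 343, 344, 345, 346, 347, 348, 349] 193
182 [300, 323, 324, 340, 341, 342, 343, 344, 345, 346, 347, 348, 349] 192
190 [300, 301, 318, 319, 324, 340, 341, 342, 343, 344, 345, 346, 347, 348, 349] 192
198 [300, 301, 324, 341, 342, 343, 344, 345, 346, 347, 348, 349] 193
206 [300, 301, 302, 325, 341, 342, 343, 344, 345, 346, 347, 348, 349] 192
214 [300, 301, 302, 303, 325, 341, 342, 343, 344, 345, 346, 347, 348, 349] 192
222 [300, 301, 302, 303, 304, 342, 343, 344, 345, 346, 347, 348, 349] 192
230 [300, 301, 302, 303, 304, 305, 318, 319, 320, 321, 331, 332, 333, 334, 335, 336, 337, 338, 339, 340, 341, 342, 343, 344, 345, 346, 347, 348, 349] 192
238 [300, 301, 302, 303, 304, 305, 306, 307, 308, 311, 312, 313, 314, 315, 316, 317, 318, 319, 320, 321, 322, 332, 333, 334, 335, 336, 337, 338, 339, 340, 341, 342, 343, 344, 345, 346, 347, 348, 349] 193
246 [300, 302, 303, 304, 305, 306, 307, 308, 309, 310, 311, 312, 313, 314, 315, 316, 317, 318, 319, 320, 321, 322, 323, 324, 325, 326, 327, 328, 329, 330, 331, 332, 333, 334, 335, 336, 337, 338, 339, 340, 341, 342, 343, 344, 345, 346, 347, 348, 349] 193
```

View pics/c5.png

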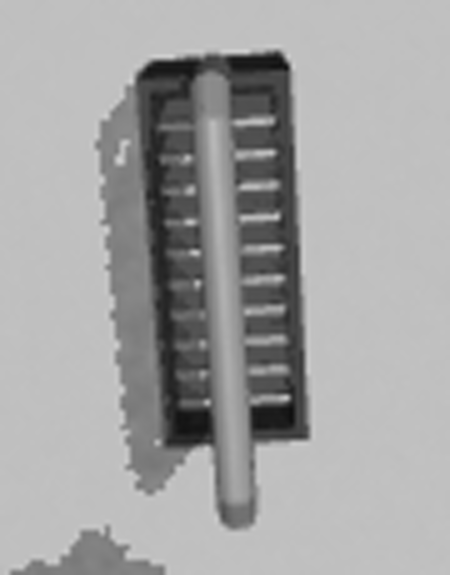

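```bash
python3 - <<'E'
from st import *
p=pickle.load(open("w16.pkl","rb"))
b=p2w(p,np.array([(210,66),(238,527)])/5+[280,140]-.4,.125)
m=b.mean(0); d=b[0]-b[1]; L=np.linalg.norm(d); d/=L; a=np.degrees(np.arctan2(d[1],d[0]))
g=m-.025*d; print(b,m,"len",L,"tool yaw",a,"grip",g)
go(g[0],g[1],.105,a)
E
```

```text
[[ 0.55732693 -0.36067403  0.125     ]
 [ 0.58130473 -0.44844746  0.125     ]] [ 0.56931583 -0.40456075  0.125     ] len 0.09098961437573627 tool yaw 105.27916954829081 grip [ 0.57590389 -0.42867708  0.125     ]
t53.0 turn -3.3 shift -0.21 -0.01 6.58
```

Request:
{"op": "drive_tool", "data": {"commands": "40 0 0 0 -3.3; 40 -0.2 0 0.95 0; 40 0 0 0.95 0; 40 0 0 0.95 0; 40 0 0 0.95 0; 40 0 0 0.95 0; 40 0 0 0.95 0; 40 0 0 0.85 0"}}

```text
time: 53.95
tool_pos: [0.5761, -0.4283, 0.1047]
tool_rot: [-0.0, 0.607, 0.795, 0.0]
contact_force: [1.3, -0.6, 0.4]
gripper_width: 0.467
```

Request:
{"op": "drive_tool", "data": {"commands": "40 0 0 0 0; 0 0 0 0 0; 0 0 0 0 0; 0 0 0 0 0; 0 0 0 0 0; 0 0 0 0 0; 0 0 0 0 0; 0 0 0 0 0"}}

```text
time: 54.95
tool_pos: [0.5772, -0.4294, 0.1082]
tool_rot: [0.002, 0.607, 0.795, -0.0]
contact_force: [-0.8, -0.4, 6.1]
gripper_width: 0.065
```

```bash
python3 - <<'E'
from st import *
s=manip.state(); print(s["tool_pos"],yaw(s),s["gripper_width"]*85,s["contact_force"]); np.save("grip.npy",[*s["tool_pos"],yaw(s)])
E
```

```text
[ 0.57717569 -0.42940547  0.10821983] 105.28445419925225 5.483669337661064 [-0.75081287 -0.39312047  6.08697236]
```

Request:
{"op": "drive_tool", "data": {"commands": "0 0 0 -0.2 0; 0 0 0 -0.5 0; 0 0 0 -1 0; 0 0 0 -1 0; 0 0 0 -1 0; 0 0 0 -1 0; 0 0 0 -1 0; 0 0 0 -0.6 0"}}

```text
time: 55.95
tool_pos: [0.5766, -0.4285, 0.2975]
tool_rot: [0.001, 0.607, 0.795, -0.0]
contact_force: [1.1, -0.7, -1.4]
gripper_width: 0.063
```

Request:
{"op": "drive_tool", "data": {"commands": "0 0 0 0 8; 0 0 0 0 8.3; 0 0 0 0 0; 0 0 0 0 0; 0 0 0 0 0; 0 0 0 0 0; 0 0 0 0 0; 0 0 0 0 0"}}

```text
time: 56.95
tool_pos: [0.5763, -0.4284, 0.2949]
tool_rot: [0.0, 0.713, 0.701, 0.0]
contact_force: [0.0, 0.1, -1.8]
gripper_width: 0.067
```

```bash
python3 - <<'E'
from st import *
p=snap("wrist","w17"); pickle.dump(p,open("w17.pkl","wb"))
s=manip.state(); print(s["tool_pos"],yaw(s),s["gripper_width"]*85,s["contact_force"],s["ft_torque"])
go(.50,.3065,.295,89.0)
E
```

```text
[ 0.57628575 -0.42836335  0.29490722] 88.99544922703858 5.656983676825443 [ 0.60790401  0.25572184 -2.23326461] [ 0.00646565 -0.01237738 -0.00360227]
t57.0 turn -0.0 shift 24.45 -2.97 -0.00
```

View pics/w17.png

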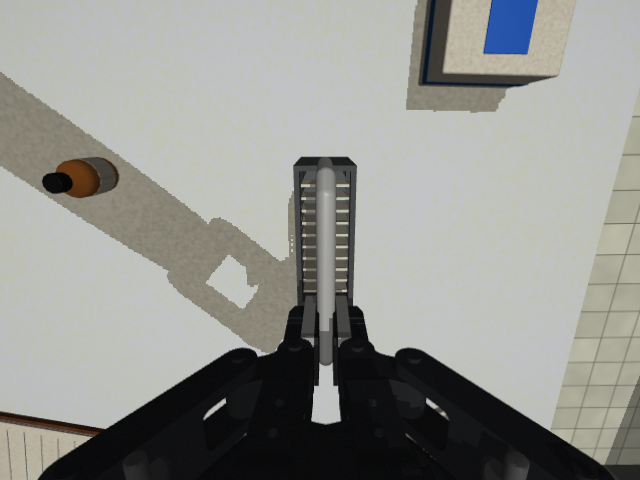

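```bash
python3 - <<'E'
from st import *
p=pickle.load(open("w17.pkl","rb")); t=np.array([.57628575,-.42836335,.29490722]); a=np.radians(89); d=np.array([np.cos(a),np.sin(a)])
im=cv2.imread("pics/w17_full.png",0); print(im[150:176:1,325].tolist()); print(im[355:375,326].tolist())
for z in(.306,.312,.318):
    b=p2w(p,[(325,159),(326,365)],z); print(z,"along bar from tool",((b[:,:2]-t[:2])@d).round(4),"len",np.linalg.norm(b[0]-b[1]).round(4), "perp",((b[:,:2]-t[:2])@[-d[1],d[0]]).round(4))
E
```

```text
[193, 194, 194, 194, 193, 194, 164, 81, 74, 74, 74, 75, 74, 74, 74, 74, 74, 99, 119, 132, 142, 144, 145, 144, 144, 143]
[100, 99, 99, 99, 100, 98, 96, 92, 83, 82, 105, 182, 192, 193, 193, 194, 194, 194, 193, 194]
0.306 along bar from tool [ 0.0732 -0.0227] len 0.096 perp [0.0007 0.0004]
0.312 along bar from tool [ 0.0737 -0.0179] len 0.0916 perp [0.0007 0.0004]
0.318 along bar from tool [ 0.0742 -0.0131] len 0.0872 perp [0.0007 0.0004]
```

Request:
{"op": "drive_tool", "data": {"commands": "0 0.5 -0.1 0 0; 0 0.8 -0.15 0 0; 0 1 -0.15 0 0; 0 1 -0.15 0 0; 0 1 -0.15 0 0; 0 1 -0.15 0 0; 0 1 -0.15 0 0; 0 1 -0.15 0 0"}}

```text
time: 58.0
tool_pos: [0.5451, -0.2069, 0.2951]
tool_rot: [0.0, 0.713, 0.701, 0.0]
contact_force: [0.7, 0.5, -1.0]
gripper_width: 0.068
```

Request:
{"op": "drive_tool", "data": {"commands": "0 1 -0.15 0 0; 0 1 -0.15 0 0; 0 1 -0.15 0 0; 0 1 -0.15 0 0; 0 1 -0.15 0 0; 0 1 -0.15 0 0; 0 1 -0.15 0 0; 0 1 -0.15 0 0"}}

```text
time: 59.0
tool_pos: [0.513, 0.0334, 0.2951]
tool_rot: [0.0, 0.713, 0.701, 0.0]
contact_force: [0.3, 0.2, -1.6]
gripper_width: 0.067
```

Request:
{"op": "drive_tool", "data": {"commands": "0 1 -0.15 0 0; 0 1 -0.15 0 0; 0 1 -0.15 0 0; 0 1 -0.12 0 0; 0 1 0 0 0; 0 1 0 0 0; 0 0.8 0 0 0; 0 0.4 0 0 0"}}

```text
time: 60.0
tool_pos: [0.4997, 0.2493, 0.295]
tool_rot: [-0.0, 0.713, 0.701, -0.0]
contact_force: [0.5, -0.6, -2.9]
gripper_width: 0.069
```

```bash
python3 - <<'E'
from st import *
s=manip.state(); print(s["tool_pos"],yaw(s),s["gripper_width"]*85,s["contact_force"],s["joint_pos"].round(2))
go(.50,.3055,.295,89.0)
E
```

```text
[0.49969086 0.24930773 0.29496595] 89.08729817503333 5.824959024062641 [ 0.47287739 -0.62216481 -2.93897536] [ 0.33 -0.14  1.69  0.    1.59  0.35]
t60.0 turn 0.1 shift 1.87 -0.02 -0.00
```

Request:
{"op": "drive_tool", "data": {"commands": "0 0.8 0 0 0; 0 0.8 0 0 0; 0 0.33 0 0 0; 0 0 0 0 0; 0 0 0.5 0 0; 0 0 0.5 0 0; 0 0 0.3 0 0; 0 0 0 0 0"}}

```text
time: 61.0
tool_pos: [0.5415, 0.3048, 0.2945]
tool_rot: [-0.0, 0.714, 0.7, -0.0]
contact_force: [-0.7, 0.5, -1.9]
gripper_width: 0.066
```

Request:
{"op": "drive_tool", "data": {"commands": "0 0 0.4 0 0; 0 0 0.4 0 0; 0 0 0.4 0 0; 0 0 0.4 0 0; 0 0 0.35 0 0; 0 0 0 0 0; 0 0 0 0 0; 0 0 0 0 0"}}

```text
time: 62.0
tool_pos: [0.5988, 0.3043, 0.295]
tool_rot: [-0.0, 0.713, 0.701, 0.0]
contact_force: [-0.0, -0.4, -0.9]
gripper_width: 0.066
```

```bash
python3 - <<'E'
from st import *
s=manip.state(); print(s["tool_pos"],yaw(s),s["gripper_width"]*85,s["contact_force"],s["ft_torque"])
go(.5975,.3055,.270,89.03)
for n in("scene","top","wrist"): pickle.dump(snap(n,"h_"+n),open(f"h_{n}.pkl","wb"))
# numeric hook/bar prediction in the scene view
p=manip.camera_params("scene"); st=np.load("st.npy")
print(w2p(p,S(st,[[.015,.239,.28],[-.016,.239,.294]])))
E
```

```text
[0.59884586 0.30433158 0.29504773] 89.00261708228598 5.603009725869268 [-0.00977208 -0.40270595 -0.93769174] [-0.02906239  0.00697001  0.01089092]
t62.0 turn -0.0 shift 0.04 -0.05 0.83
[[445.80309141 189.50459435]
 [439.64234967 177.69050613]]
```

Request:
{"op": "drive_tool", "data": {"commands": "0 0.04 -0.04 0.15 0; 0 0 0 0.15 0; 0 0 0 0.15 0; 0 0 0 0.15 0; 0 0 0 0.15 0; 0 0 0 0.1 0; 0 0 0 0 0; 0 0 0 0 0"}}

```text
time: 63.15
tool_pos: [0.5981, 0.3055, 0.2697]
tool_rot: [0.0, 0.713, 0.701, 0.0]
contact_force: [-0.1, 0.0, -1.5]
gripper_width: 0.07
```

Request:
{"op": "drive_tool", "data": {"commands": "0 0 0 0.04 0; 0 0 0 0.04 0; 0 0 0 0.04 0; 0 0 0 0 0; 0 0 0 0 0; 0 0 0 0 0; 0 0 0 0 0; 0 0 0 0 0"}}

```text
time: 64.15
tool_pos: [0.598, 0.3054, 0.2659]
tool_rot: [0.0, 0.713, 0.701, 0.0]
contact_force: [-0.7, -1.7, -2.6]
gripper_width: 0.067
```

```bash
python3 - <<'E'
from st import *
s=manip.state(); print(s["tool_pos"],yaw(s),s["contact_force"],s["ft_torque"])
E
```

```text
[0.5979863  0.30544912 0.26585429] 88.98889666881793 [-0.6896274  -1.66694678 -2.57875861] [-0.05445494  0.05122348 -0.01777168]
```

Request:
{"op": "drive_tool", "data": {"commands": "0 0 0 0.04 0; 0 0 0 0.04 0; 0 0 0 0 0; 0 0 0 0 0; 0 0 0 0 0; 0 0 0 0 0; 0 0 0 0 0; 0 0 0 0 0"}}

```text
time: 65.15
tool_pos: [0.598, 0.3055, 0.2634]
tool_rot: [-0.0, 0.713, 0.701, 0.0]
contact_force: [1.1, -0.4, -0.8]
gripper_width: 0.065
```

Request:
{"op": "drive_tool", "data": {"commands": "0 0 0 0.03 0; 0 0 0 0.03 0; 0 0 0 0 0; 0 0 0 0 0; 0 0 0 0 0; 0 0 0 0 0; 0 0 0 0 0; 0 0 0 0 0"}}

```text
time: 66.15
tool_pos: [0.5982, 0.3055, 0.2625]
tool_rot: [0.0, 0.713, 0.701, 0.001]
contact_force: [-2.0, -0.5, 4.9]
gripper_width: 0.07
```

Request:
{"op": "drive_tool", "data": {"commands": "8 0 0 0 0; 12 0 0 0 0; 16 0 0 0 0; 22 0 0 0 0; 24 0 0 0 0; 24 0 0 0 0; 24 0 0 0 0; 24 0 0 0 0"}}

```text
time: 67.15
tool_pos: [0.598, 0.3054, 0.2616]
tool_rot: [0.0, 0.713, 0.701, 0.0]
contact_force: [0.6, -0.7, 1.0]
gripper_width: 0.278
```

```bash
python3 - <<'E'
from st import *
s=manip.state(); print(s["tool_pos"],s["gripper_width"]*85,s["contact_force"],s["ft_torque"])
p=snap("wrist","r1"); q=snap("scene","r2")
a=cv2.imread("pics/r1_full.png"); b=cv2.imread("pics/r2_full.png")[130:290,390:550]
b=cv2.resize(b,(480,480),interpolation=cv2.INTER_CUBIC); a=a[:,160:480]
cv2.imwrite("pics/m1.png",np.hstack([a,b]))
E
```

```text
[0.59797834 0.30544316 0.26164426] 23.630128216013812 [ 0.60720448 -0.66599249  1.00597243] [0.00999468 0.03777569 0.03012517]
```

View pics/m1.png

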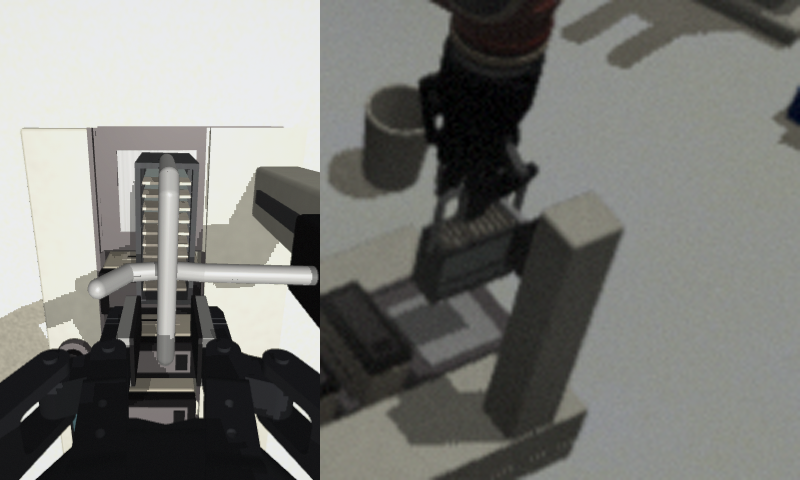

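The bar lies on the hook: it runs from (166,158) to (166,362) and the hook crosses it at v≈272, with the fingers open and clear on both sides. I'll check the centring and then rise.

Request:
{"op": "drive_tool", "data": {"commands": "24 0 0 -0.2 0; 24 0 0 -0.4 0; 24 0 0 -0.7 0; 24 0 0 -0.8 0; 24 0 0 -0.8 0; 24 0 0 -0.8 0; 24 0 0 0 0; 24 0 0 0 0"}}

```text
time: 68.25
tool_pos: [0.5979, 0.3054, 0.3725]
tool_rot: [-0.0, 0.713, 0.701, -0.0]
contact_force: [0.5, -0.2, -0.4]
gripper_width: 0.28
```

```bash
python3 - <<'E'
from st import *
p=snap("wrist","r3"); pickle.dump(p,open("r3.pkl","wb")); s=manip.state(); print(s["tool_pos"],yaw(s),s["contact_force"])
im=cv2.imread("pics/r3_full.png",0)
st=np.load("st.npy")
uv=w2p(p,S(st,[[.015,.239+e,.28] for e in(-.046,-.042,0,.042,.046)]+[[.035,.239,.272]])); print("pred bar ends/mid, hook",uv.round(1).tolist())
u=int(round(uv[2,0])); print("column profiles u,u-?:")
for du in(-4,0,4): print(du,[(v,int(im[v,u+du])) for v in range(int(uv[4,1])-14,int(uv[4,1])+20,3)],[(v,int(im[v,u+du])) for v in range(int(uv[0,1])-14,int(uv[0,1])+16,3)])
for v in(int(uv[3,1])+12,int(uv[2,1])-25,int(uv[1,1])-12): print(v,[int(x) for x in im[v,u-20:u+21:2]])
E
```

```text
[0.597672   0.30533046 0.37153399] 88.98496654036694 [-0.97835124  0.17705083 -1.39888214]
pred bar ends/mid, hook [[326.1, 271.2], [326.1, 266.4], [326.0, 212.9], [325.9, 153.0], [325.9, 146.9], [352.7, 210.4]]
column profiles u,u-?:
-4 [(132, 134), (135, 135), (138, 134), (141, 134), (144, 134), (147, 79), (150, 80), (153, 143), (156, 142), (159, 142), (162, 141), (165, 155)] [(257, 100), (260, 97), (263, 74), (266, 41), (269, 56), (272, 67), (275, 79), (278, 17), (281, 91), (284, 75)]
0 [(132, 135), (135, 135), (138, 135), (141, 135), (144, 134), (147, 93), (150, 96), (153, 168), (156, 168), (159, 169), (162, 170), (165, 223)] [(257, 187), (260, 188), (263, 186), (266, 150), (269, 126), (272, 68), (275, 78), (278, 19), (281, 92), (284, 75)]
4 [(132, 136), (135, 135), (138, 135), (141, 134), (144, 134), (147, 40), (150, 69), (153, 109), (156, 140), (159, 142), (162, 145), (165, 158)] [(257, 175), (260, 176), (263, 176), (266, 126), (269, 127), (272, 68), (275, 78), (278, 19), (281, 89), (284, 75)]
165 [86, 84, 60, 98, 111, 106, 105, 93, 155, 188, 223, 186, 158, 108, 104, 105, 104, 84, 84, 84, 217]
187 [109, 84, 51, 133, 99, 95, 110, 90, 146, 177, 206, 184, 163, 186, 189, 192, 191, 188, 82, 84, 217]
254 [117, 114, 75, 75, 115, 117, 117, 116, 102, 158, 188, 187, 174, 117, 32, 30, 30, 30, 40, 117, 32]
```

```bash
python3 - <<'E'
from st import *
R_=[]
for f,uv in(("w2",(320,228.6)),("w15",(415,262))):
    p=pickle.load(open(f+".pkl","rb")); a=p2w(p,[uv],.05)[0]; b=p2w(p,[uv],.08)[0]; R_.append((a,(b-a)/.03)); print(f,a,b)
(a1,d1),(a2,d2)=R_
dz=np.linalg.lstsq((d1-d2)[:2,None],(a2-a1)[:2],rcond=None)[0][0]; print("z",.05+dz,a1+d1*dz,a2+d2*dz)
# sub-pixel centre of dark disc in w15
im=cv2.imread("pics/w15_full.png",0)[250:275,402:428]; m=im<45; ys,xs=np.nonzero(m); print(xs.mean()+402,ys.mean()+250,m.sum())
go(.4795,.1251,.16,-1)
E
```

```text
w2 [0.47695206 0.12528743 0.05      ] [0.4855831  0.12478271 0.08      ]
w15 [0.47393748 0.1221388  0.05      ] [0.4861416  0.13065881 0.08      ]
z 0.06247821404434771 [0.48054206 0.1250775  0.06247821] [0.47901367 0.12568262 0.06247821]
415.2345276872964 261.90228013029315 307
t68.3 turn 90.0 shift -3.83 6.08 7.05
```

Request:
{"op": "drive_tool", "data": {"commands": "0 0 -0.5 0 10; 0 0 -0.5 0 10; 0 0 0 0 10; 0 0 0 0 10; 0 0 0 0 10; 0 0 0 0 10; 0 0 0 0 10; 0 0 0 0 10"}}

```text
time: 69.3
tool_pos: [0.5678, 0.3084, 0.3707]
tool_rot: [0.0, 0.997, 0.075, -0.001]
contact_force: [-0.6, 0.1, -0.0]
gripper_width: -0.001
```

Request:
{"op": "drive_tool", "data": {"commands": "0 0 0 0 10; 0 -0.3 1 0 0; 0 -0.5 1 0 0; 0 -0.5 1 0 0; 0 -0.5 1 0 0; 0 -0.5 1 0 0; 0 0 0 0 0; 0 0 0 0 0"}}

```text
time: 70.3
tool_pos: [0.4966, 0.1601, 0.3718]
tool_rot: [-0.0, 1.0, -0.009, -0.001]
contact_force: [0.6, -0.1, -0.3]
gripper_width: -0.002
```

```bash
python3 - <<'E'
from st import *
print(manip.state()["tool_pos"],yaw())
go(.4795,.1251,.12,-1)
E
```

```text
[0.49655212 0.1600536  0.37175088] -1.0155048611461537
t70.3 turn -0.0 shift -0.55 1.17 8.39
```

Request:
{"op": "drive_tool", "data": {"commands": "0 -0.55 0.6 0 0; 0 0 0.56 0.8 0; 0 0 0 1 0; 0 0 0 1 0; 0 0 0 1 0; 0 0 0 1 0; 0 0 0 1 0; 0 0 0 1 0"}}

```text
time: 71.3
tool_pos: [0.4795, 0.1262, 0.167]
tool_rot: [-0.0, 1.0, -0.008, -0.001]
contact_force: [0.1, -0.0, -0.1]
gripper_width: -0.004
```

Request:
{"op": "drive_tool", "data": {"commands": "0 0 0 1 0; 0 0 0 0.8 0; 0 0 0 0.6 0; 0 0 0 0.2 0; 0 0 0 0 0; 0 0 0 0 0; 0 0 0 0 0; 0 0 0 0 0"}}

```text
time: 72.3
tool_pos: [0.4799, 0.1253, 0.0912]
tool_rot: [-0.0, 1.0, -0.009, 0.001]
contact_force: [0.3, -0.3, -0.4]
gripper_width: 0.004
```

```bash
python3 - <<'E'
from st import *
print(manip.state()["tool_pos"],yaw(),manip.state()["contact_force"])
go(.4798,.1253,.0625,-1)
E
```

```text
[0.47987797 0.12534407 0.09124078] -1.0161275643432093 [ 0.2599826  -0.3185062  -0.39688268]
t72.3 turn -0.0 shift -0.00 0.00 0.96
```

Request:
{"op": "drive_tool", "data": {"commands": "0 0 0 0.3 0; 0 0 0 0.3 0; 0 0 0 0.2 0; 0 0 0 0 0; 0 0 0 0 0; 0 0 0 0 0; 0 0 0 0 0; 0 0 0 0 0"}}

```text
time: 73.3
tool_pos: [0.4793, 0.1253, 0.0666]
tool_rot: [0.0, 1.0, -0.009, -0.0]
contact_force: [-2.5, 0.4, 4.1]
gripper_width: 0.003
```

Request:
{"op": "drive_tool", "data": {"commands": "0 0 0 0.07 0; 0 0 0 0.07 0; 0 0 0 0 0; 0 0 0 0 0; 0 0 0 0 0; 0 0 0 0 0; 0 0 0 0 0; 0 0 0 0 0"}}

```text
time: 74.3
tool_pos: [0.4797, 0.1254, 0.0657]
tool_rot: [0.0, 1.0, -0.009, -0.001]
contact_force: [-13.2, -1.7, 25.7]
gripper_width: -0.001
```

The force went from 4 N to 26 N within 1 mm, so this is a hard stop. I'll rise in small steps to confirm the full spring travel.

Request:
{"op": "drive_tool", "data": {"commands": "0 0 0 -0.1 0; 0 0 0 -0.04 0; 0 0 0 0 0; 0 0 0 0 0; 0 0 0 0 0; 0 0 0 0 0; 0 0 0 0 0; 0 0 0 0 0"}}

```text
time: 75.3
tool_pos: [0.4799, 0.1254, 0.0668]
tool_rot: [-0.0, 1.0, -0.009, 0.0]
contact_force: [0.5, 0.5, 3.8]
gripper_width: 0.003
```

Request:
{"op": "drive_tool", "data": {"commands": "0 0 0 -0.1 0; 0 0 0 0 0; 0 0 0 0 0; 0 0 0 0 0; 0 0 0 0 0; 0 0 0 0 0; 0 0 0 0 0; 0 0 0 0 0"}}

```text
time: 76.3
tool_pos: [0.4795, 0.1253, 0.0696]
tool_rot: [0.0, 1.0, -0.009, 0.0]
contact_force: [1.7, 0.3, 2.5]
gripper_width: 0.003
```

Request:
{"op": "drive_tool", "data": {"commands": "0 0 0 -0.08 0; 0 0 0 0 0; 0 0 0 0 0; 0 0 0 0 0; 0 0 0 0 0; 0 0 0 0 0; 0 0 0 0 0; 0 0 0 0 0"}}

```text
time: 77.3
tool_pos: [0.4793, 0.1253, 0.0719]
tool_rot: [0.0, 1.0, -0.009, -0.0]
contact_force: [-0.2, 0.3, 1.5]
gripper_width: 0.0
```

Request:
{"op": "drive_tool", "data": {"commands": "0 0 0 -0.3 0; 0 0 0 -1 0; 0 0 0 -1 0; 0 0 0 -1 0; 0 0 0 -1 0; 0 0 0 -1 0; 0 0 0 -1 0; 0 0 0 -1 0"}}

```text
time: 78.3
tool_pos: [0.4794, 0.1253, 0.2926]
tool_rot: [-0.0, 1.0, -0.009, 0.0]
contact_force: [0.1, -0.7, -0.8]
gripper_width: -0.002
```

Request:
{"op": "drive_tool", "data": {"commands": "0 0 0 -1 0; 0 0 0 -1 0; 0 0.5 0 -1 0; 0 0.5 0 0 0; 0 0.5 0 0 0; 0 0 0 0 0; 0 0 0 0 0; 0 0 0 0 0"}}

```text
time: 79.3
tool_pos: [0.5241, 0.1246, 0.3805]
tool_rot: [0.0, 1.0, -0.009, -0.0]
contact_force: [-0.2, -0.8, 0.9]
gripper_width: 0.001
```

```bash
python3 - <<'E'
from carts import *
p=snap("wrist","f1"); im=cv2.imread("pics/f1_full.png"); st=np.load("st.npy"); s=manip.state(); print(s["tool_pos"],s["contact_force"])
for k in range(5):
    x,y=S(st,[0,.148-.074*k,0])[0][:2]
    print(k,[("%.1f %.1f %.0f %.2f"%((a-x)*1e3,(b-y)*1e3,c,v)) for a,b,c,v in[find(im,p,x,y,-1,z,15) for z in(.114,.122,.130)]])
# button disc centre at z .0715; bar on the hook
m=cv2.cvtColor(im,cv2.COLOR_BGR2GRAY); b=w2p(p,[(.4798,.1253,.0715)])[0]; print("button pred",b)
u,v=b.astype(int); q=m[v-14:v+15,u-14:u+15]<45; ys,xs=np.nonzero(q); print("seen",xs.mean()+u-14,ys.mean()+v-14,q.sum())
uv=w2p(p,S(st,[[.015,.239+e,.28] for e in(-.046,0,.046)])); print("bar pred",uv.round(1).tolist())
for i in(0,1,2):
    u,v=uv[i].astype(int)
    if 8<u<620 and 8<v<470: print([int(t) for t in m[v,max(u-14,0):u+15:2]],[int(t) for t in m[max(v-12,0):v+13:2,u]])
E
```

```text
[0.52412293 0.12457596 0.38077836] [-0.72446517 -0.76170011 -0.21550741]
0 ['-3.0 2.1 -1 0.51', '-1.0 -1.0 -1 0.59', '-0.1 -3.0 -1 0.64']
1 ['0.0 0.0 -1 0.59', '-0.0 -1.0 -1 0.67', '1.0 -2.0 -1 0.73']
2 ['-3.0 0.1 -1 0.67', '-2.0 1.0 -1 0.71', '0.0 1.0 -1 0.75']
3 ['-1.0 -3.0 0 0.68', '-1.0 -1.0 -1 0.76', '0.0 1.0 -1 0.79']
4 ['-2.0 -4.0 0 0.68', '-1.0 1.0 1 0.72', '0.0 5.0 0 0.75']
button pred [325.51185562 226.23642801]
seen 325.3201581027668 225.44664031620553 253
bar pred [[93.5, 149.7], [27.6, 149.6], [-38.8, 149.6]]
[211, 214, 165, 142, 140, 141, 141, 142, 141, 142, 136, 99, 68, 65, 66] [218, 139, 126, 110, 137, 142, 142, 131, 107, 75, 75, 75, 72]
[199, 199, 199, 199, 200, 200, 201, 201, 200, 201, 201, 201, 202, 202, 202] [189, 187, 181, 134, 178, 194, 201, 181, 147, 191, 230, 230, 230]
```

```bash
python3 -c "
from plant import manip
print(manip.job_done())"
```

```text
the job is handed in; nothing more can be done
None
```

The job is handed in at about 79 s of the 192 s allowed; the hand-in itself reports no verdict.

- **Cartridges:** All five were on the bench and now stand upright in the five pockets. One of them had been knocked about 36 mm aside partway through; I found it again with the wrist camera before gripping it. In the last wrist picture all five match the seated height of 122 mm to within 1–2 mm sideways. The height itself is only confirmed to a few millimetres, because the match scores there were flat, but gripper height at release also fitted a seated cartridge each time.
- **Rack:** It hangs by its handle bar on the hook. The picture at release showed the bar resting on the hook with the fingers clear. A later check of pixel values put the bar ends within about 1 mm of centred. I checked level only through the bar, not the frame.
- **Start button:** I pressed it last, to a hard stop at about 26 N. The spring force then fell off over about 6 mm as I rose, and the button looked released afterwards. A sideways force of about 13 N also showed at the bottom of the press and went away on release.

The gripper ended up in free space above the stainer, touching nothing. I did not touch the tissue box, bottle or beaker. I used all 16 picture views, so the last checks were done by image code.

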